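# Make up the bread-course set

## Robot

A 6-joint arm with a two-finger parallel gripper is mounted at the origin on a cart in front of the work surface, level with it; the furniture and walls round the work are solid. World frame = base frame: x ahead of the robot, y to its left, z up, the work surface at z = 0. Lengths are in m, angles in rad, forces in N, time in s.
With the tool pointing down it reaches from about 0.325 to 0.75 m from the base axis. Payload 7.6 kg.
Tool frame: the origin (TCP) lies between the finger pads; the fingertips stand 22 mm ahead of it and the grasp point (between the pads) lies 3 mm ahead of it; z points along the fingers, y is the direction in which the jaws open and shut (so a half turn about z gives the same grasp; the last joint's range is limited). The gripper opens to 85 mm and grips with 20 to 120 N. Pads are 22 mm wide; open, the fingers measure 114 mm over their backs; the gripper's body (76 mm by 85 mm) begins 54 mm behind the grasp point. The pads swing forward as they close: fully open they stand 13 mm farther back than shut.
Start: joints at [1.104, 0.052, 1.401, -0, 1.689, -0.07], TCP at [0.203, 0.484, 0.253] pointing down, gripper open.
Joint ranges: [-2.9, 2.9], [-0.91, 2.17], [0.12, 2.37], [-1.06, 4.2], [0.26, 2.73], [-2.93, 2.93]. Speed limits (rad/s): [2.57, 2.57, 3.01, 3.14, 3.14, 3.14].

## Interface

Orientations are given as a rotation vector (axis times angle).
In Python, from cell import bot gives the robot as it stands. The module is installed in compiled form; this text tells all that it offers.
- The arm moves only by the shell command python3 -m creep 'ROWS' [OPENING] [FORCE]. ROWS is JSON, a list of rows, each an object of numbers: "tx", "ty", "tz": the shift along the tool's x, y, z in m; "ax", "ay", "az": the turn, a rotation vector about the tool's x, y, z in rad. A call has 1 to 10 rows; each row shifts and turns the commanded pose from where the row before left it, along the tool's axes as they then stand; what a row does not reach is not made up. A row lasts 1/10 s, in which the tool goes at most 50 mm and 8.59 degrees, less where a joint would pass 70% of its speed; a pose out of reach is approached as far as the arm can. A call is refused whole if a number of a shift passes 0.05 or a number of a turn 0.15, either way. A call with a gripper value outside its range is refused whole. OPENING is the finger opening in m, from 0 to 0.0854, set as the call begins (- or left out, the last holds). The fingers move at their own pace and stop on an object; FORCE is the grip in N (left out, the last holds). Time passes only in rows, so rows that do not move let the fingers close. It gives the time, the measured TCP pose, the force and the opening at its end, in the units of the state.
- bot.observe(): the state, without advancing time (a new reading comes with each control period).
- bot.snapshot(name): name is "side" or "top" or "wrist"; returns the picture (480x640x3 uint8, blue, green, red); there is no depth.
- bot.camera_info(name): a dict with "fx", "fy", "cx", "cy" (pixels), "rvec" (rotation vector, rad) and "tvec" (3), from world to camera coordinates, as OpenCV has them. Camera axes: x right, y down, z forward; pixel columns grow to the right and rows downward; lengths in m; the calibration is good to about 2 mm. The wrist camera is an equidistant fisheye: a pixel r from the principal point sees the ray r / f radians off the axis. A picture is of the moment at which its call begins: read the wrist's pose just before it. camera_info takes no time and is no camera call; for the wrist camera it gives the pose at the moment of the call.
- bot.hand_in(): hands the job in, once; it reports no verdict.
The state is a dict: "clock": time; "q": joint angles; "qvel": joint speeds; "joint_torque": joint torques, N m; "tool_pos": TCP position; "tool_rot": TCP orientation; "ft_force": force on the tool from outside, world axes, zero at the start; "ft_torque": the same for the moment, N m; "gripper_width": opening from 0.0 (shut) to 1.0 (fully open).
Only numpy, scipy, OpenCV 4.12 (cv2) and the standard library are available. Lean on these libraries where they do the work, as an engineer would, in place of code of your own. Each camera call takes 0.05 s, during which the arm holds its last target. There are 200 camera calls.

## Task

Make up the set for a table's bread course: stand the small yellow oil bottle in the left well of the pale wooden stand and the small dark vinegar bottle to the right of it in the other well, the salt shaker in the narrow left well of the marble stand with the pepper mill to the right of it in the wide well, and put the bun in the middle of the white side plate (left and right as the robot sees them). Set things down rather than drop them, let each stand fully down in its well, and tip nothing over; leave the narrow-waisted water glass where it stands.

Things in the scene. Friction and masses are not known exactly. Their poses are not given: they have to be found in the camera images.
- oil_cruet: small clear glass bottle with pouring spout, filled YELLOW (oil), the only small yellow one; 44 mm across up to 85 mm, then tapering to 15 mm at 158 mm, thin spout to 179 mm; 0.32 kg. Origin: centre of underside, z up. Can be gripped from above on the start of the taper (40 mm wide 95 mm up, 36 mm wide 105 mm up; friction holds it).
- vinegar_cruet: same bottle as the oil, but filled DARK grey-brown (vinegar), the only small dark one; same sizes, origin and mass.
- salt_shaker: small glass salt shaker with a grey domed cap, 44 mm diameter, 90 mm high (glass body to 66 mm, widest 26 mm up, cap 34 mm across above 74 mm); about 0.1 kg. Origin: centre of its underside, z up.
- pepper_mill: turned wooden pepper mill, 58 mm diameter at the foot, 150 mm high; its round head, about 50 mm across, lies 109 to 139 mm up, with a 12 mm steel knob above it; about 0.18 kg. Origin: centre of its underside, z up. The head does not turn.
- bun: brown baked bun, 56 (x) by 61 (y) by 42 mm high, flat underneath, widest about 15 mm up; about 0.06 kg. Origin: centre of its underside, z up.
- oil_stand: pale wooden block with a steel wire rail. Fixed; 84 (x) by 172 (y) by 22 mm high; origin: centre of underside, x away from the robot, y along the long side to its left. Two round wells 10 mm deep (floor at z = 12 mm, mouths bevelled 3 mm): both 54 mm across, at y = +42 mm (left) and -42 mm (right), x = 0. Rail: 4 mm wire along x = +-37, y = +-81 mm, top at z = 48 mm.
- salt_pepper_stand: white marble block with brass-ringed wells, no rail. Fixed; 84 (x) by 172 (y) by 22 mm high; origin: centre of underside, x away from the robot, y along the long side to its left. Two round wells 10 mm deep (floor at z = 12 mm, mouths bevelled 3 mm): a narrow one 54 mm across at y = +42 mm (left), a wide one 68 mm across at y = -42 mm (right), x = 0.
- side_plate: round white china side plate, 114 mm across, 14 mm high at the rim, fixed, it does not move; its flat middle (some 75 mm across) lies 8 mm above the table. Origin: centre of its underside, z up.
- water_glass: clear drinking glass with a narrow waist and a whitish round bowl below, 62 mm across, 88 mm high, light (0.07 kg); a bystander among the things. Origin: centre of its underside, z up.
There are look-alikes about, which are no part of the job. Leave any blue, pink or purple look-alike of the pepper_mill alone.

How it is judged:
By the outcome, as a careful person would: the job done as asked, in the order asked, and still so for the second after the job is handed in, with the robot touching nothing.
It also fails if it takes over 112 s, if anything falls off the work surface, if the arm or the gripper's body presses on something with over 40 N, if the wrist force passes 120 N, or if a joint passes its speed limit or range.

## Working session

There is one attempt and no reset: what is moved stays moved. The work goes in short steps, Python scripts to look and compute and a shell command to move; the robot and the scene stay as the last step left them, time stands still between calls to the robot, and variables do not carry over. Pictures are saved under pics/ and viewed, about 12 in all and at most 16, crops included, and the job is handed in when it is done.

```bash
mkdir -p pics
cat > h.py <<'E'
import numpy as np, cv2
from cell import bot
def cam(n):
    c=bot.camera_info(n); R=cv2.Rodrigues(np.array(c['rvec'],float))[0]; t=np.array(c['tvec'],float)
    return c,R,-R.T@t
def ray(n,u,v,C=None):
    c,R,o=C or cam(n)
    x=(u-c['cx'])/c['fx']; y=(v-c['cy'])/c['fy']
    if n=='wrist':
        r=np.hypot(x,y); d=np.array([x/r*np.sin(r),y/r*np.sin(r),np.cos(r)]) if r>0 else np.array([0,0,1.])
    else: d=np.array([x,y,1.])
    d=R.T@d; return o,d/np.linalg.norm(d)
def onz(n,u,v,z,C=None):
    o,d=ray(n,u,v,C); return (o+d*(z-o[2])/d[2])
def proj(n,P,C=None):
    c,R,o=C or cam(n); p=R@(np.array(P)-o)
    if n=='wrist':
        a=np.arctan2(np.hypot(p[0],p[1]),p[2]); k=a/max(np.hypot(p[0],p[1]),1e-9); return c['cx']+c['fx']*p[0]*k, c['cy']+c['fy']*p[1]*k
    return c['cx']+c['fx']*p[0]/p[2], c['cy']+c['fy']*p[1]/p[2]
def tri(n1,p1,n2,p2):
    o1,d1=ray(n1,*p1); o2,d2=ray(n2,*p2)
    A=np.stack([d1,-d2],1); s=np.linalg.lstsq(A,o2-o1,rcond=None)[0]
    a=o1+d1*s[0]; b=o2+d2*s[1]; return (a+b)/2, np.linalg.norm(a-b)
E
python3 - <<'E'
from h import *
for n in ['top','side','wrist']:
    c,R,o=cam(n); print(n,c['fx'],c['cx'],c['cy'],o.round(3),R[2].round(3)); cv2.imwrite(f'pics/{n}0.png',bot.snapshot(n))
print(bot.observe())
E
```

```text
top 569.8864739257132 318.3714261284186 241.64062433325986 [0.356 0.121 1.323] [ 0.09  -0.015 -0.996]
side 499.7496714592347 309.54594523553186 234.90638936586518 [ 0.538 -1.067  0.667] [-0.032  0.885 -0.464]
wrist 371.64829954431775 322.1883743852067 238.62555954093662 [0.134 0.513 0.373] [ 0.269 -0.114 -0.956]
{'clock': 0.15, 'q': array([ 1.10367486e+00,  5.26916984e-02,  1.40148006e+00,  2.79043700e-06,
        1.68860204e+00, -7.03237514e-02]), 'qvel': array([-0.00062989, -0.00169994, -0.00170562, -0.00160016,  0.00031036,
       -0.00055276]), 'joint_torque': array([ 6.93728161e-04, -3.81953573e+01, -3.60421336e+01, -7.08862217e-05,
        4.70134488e-03, -1.18859069e-05]), 'tool_pos': array([0.20279532, 0.4840362 , 0.25267186]), 'tool_rot': array([-6.19144501e-01, -3.07965489e+00,  1.78742044e-03]), 'ft_force': array([ 0.34463506, -0.57673762, -0.53759861]), 'ft_torque': array([ 0.03343761, -0.00998582, -0.03510409]), 'gripper_width': 1.000353793854513}
```

View pics/top0.png

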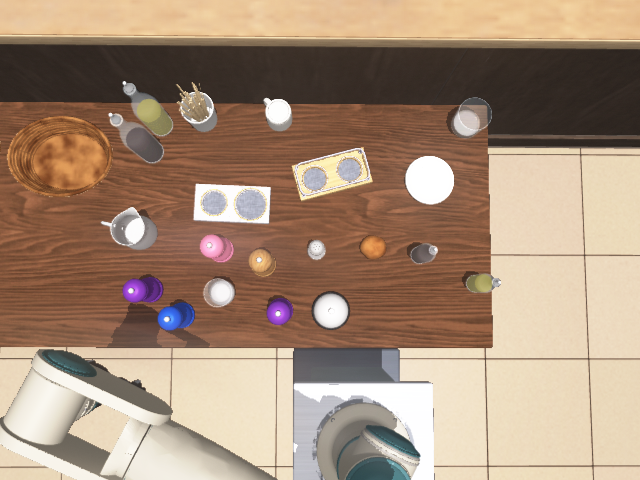

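View pics/side0.png

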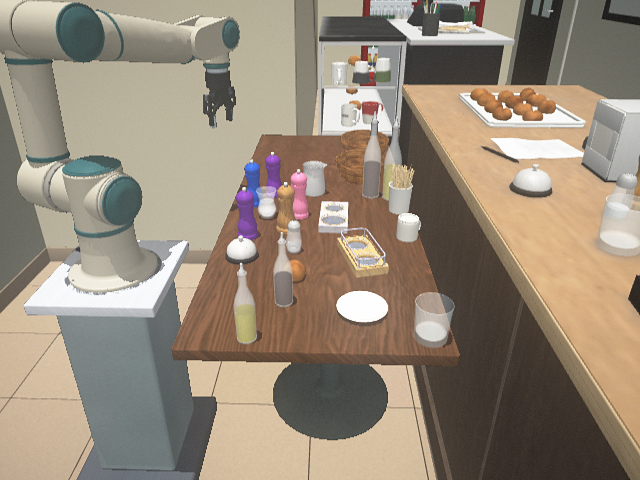

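The top view (up = +x, left = +y) shows these things:

| Thing | Pixel |
|---|---|
| Oil | base about (472,283), spout (498,282) |
| Vinegar | (420,253) |
| Bun | (372,247) |
| Salt | (317,249) |
| Brown mill | (262,262) |
| Pale stand, yawed | (332,173) |
| Marble stand | (232,203) |
| Plate | (430,180) |
| Waisted glass | (219,292) |

Next I measure the stands, plate and bun by masks, and enlarge the tall things.

Run:
```python
from h import *
im=cv2.imread('pics/top0.png'); hsv=cv2.cvtColor(im,cv2.COLOR_BGR2HSV)
def comps(m,x0,y0,x1,y1,z,nm,amin=150):
    w=np.zeros_like(m); w[y0:y1,x0:x1]=m[y0:y1,x0:x1]
    for c in cv2.findContours(w,cv2.RETR_EXTERNAL,cv2.CHAIN_APPROX_NONE)[0]:
        if cv2.contourArea(c)<amin: continue
        (cx,cy),(a,b),an=cv2.fitEllipse(c); M=cv2.moments(c); u,v=M['m10']/M['m00'],M['m01']/M['m00']
        P=onz('top',u,v,z); print(nm,(round(u),round(v)),'ax %.1f %.1f'%(a,b),P.round(4),'minrect',cv2.minAreaRect(c))
b,g,r=[im[:,:,i].astype(int) for i in range(3)]
blue=((b>r-2)&(b<235)&(b>90)).astype(np.uint8)*255
comps(blue,190,145,375,228,0.012,'well')
wh=((im.min(2)>170)).astype(np.uint8)*255
comps(wh,400,150,460,210,0.013,'plate')
comps(wh,190,180,275,228,0.022,'marble')
br=((hsv[:,:,0]<18)&(hsv[:,:,1]>130)&(r>120)).astype(np.uint8)*255
comps(br,350,230,395,265,0.015,'bun'); comps(br,240,240,280,280,0.125,'mill')
yl=((r>b+30)&(r>140)&(g>120)).astype(np.uint8)*255
comps(yl,285,140,380,205,0.022,'oilst')
t=cv2.resize(im[225:325,190:510],None,fx=2.5,fy=2.5,interpolation=cv2.INTER_CUBIC)
s=cv2.imread('pics/side0.png'); s=cv2.resize(s[170:350,220:420],None,fx=1.8,fy=1.8,interpolation=cv2.INTER_CUBIC)
o=np.zeros((250+324,800,3),np.uint8); o[:250]=t; o[250:,:360]=s
w=cv2.imread('pics/wrist0.png'); o[250:,368:800]=cv2.resize(w,(432,324)); cv2.imwrite('pics/z1.png',o)
```

```text
well (214, 203) ax 22.0 22.9 [0.564  0.3445 0.012 ] minrect ((213.80001831054688, 202.60000610351562), (22.360679626464844, 23.255107879638672), 63.43495178222656)
well (250, 204) ax 27.9 28.8 [0.5608 0.2605 0.012 ] minrect ((250.0, 204.0), (28.0, 28.0), 90.0)
well (314, 179) ax 20.1 20.5 [0.6221 0.1119 0.012 ] minrect ((314.0000305175781, 178.50001525878906), (20.50609588623047, 20.50609588623047), 45.0)
well (349, 169) ax 20.0 20.7 [0.6445 0.0305 0.012 ] minrect ((349.0, 169.0), (20.0, 20.0), 90.0)
plate (429, 180) ax 47.0 48.4 [ 0.6213 -0.1575  0.013 ] minrect ((429.0, 179.5), (47.0, 48.0), 90.0)
marble (232, 203) ax 40.7 92.3 [0.5616 0.3013 0.022 ] minrect ((231.71038818359375, 203.16131591796875), (75.36358642578125, 36.83476638793945), 2.4895529747009277)
bun (373, 246) ax 38.8 49.8 [ 0.4636 -0.0245  0.015 ] minrect ((372.0, 247.0), (34.0, 44.0), 90.0)
oilst (329, 188) ax 132.1 544.5 [0.5983 0.0766 0.022 ] minrect ((331.64422607421875, 173.63629150390625), (37.14809799194336, 74.96931457519531), 75.3791275024414)
oilst (332, 171) ax 32.6 82.1 [0.6376 0.0705 0.022 ] minrect ((332.1321716308594, 171.20208740234375), (30.284700393676758, 69.47666931152344), 75.25643920898438)
```

View pics/z1.png

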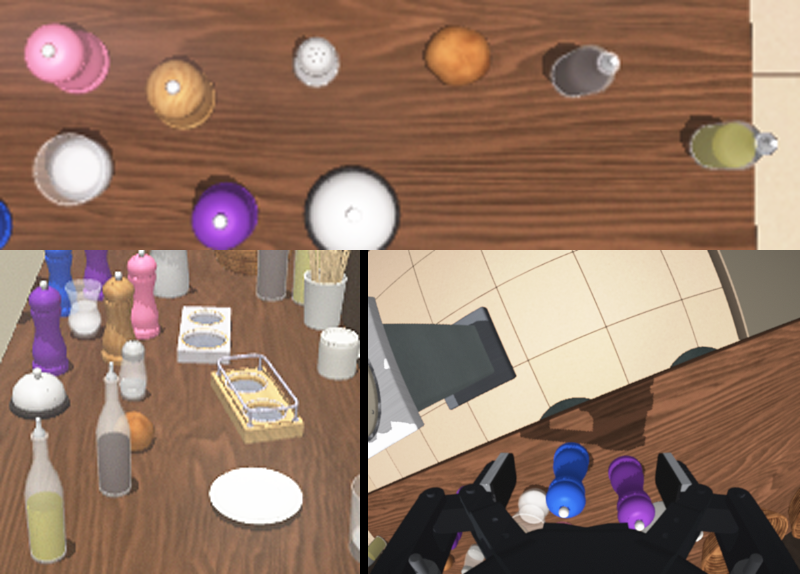

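The enlargement shows the spouts, knob and cap clearly. I triangulate them from the top and side views.

Run:
```python
from h import *
T=lambda x,y:(190+x/2.5,225+y/2.5); S=lambda x,y:(220+x/1.8,170+(y-250)/1.8)
for nm,t,s,z in [('oil',(769,143),(38,420),.179),('vin',(609,61),(111,366),.179),('salt',(317,50),(132,344),.09),('mill',(172,87),(119,276),.15),('pink',(49,50),(141,253),.15)]:
    P,e=tri('top',T(*t),'side',S(*s)); print(nm,P.round(4),'gap',round(e,4),'onz',onz('top',*T(*t),z).round(4))
# base checks
print('oilbase side',onz('side',*S(47,553),0.003).round(3),'vin',onz('side',*S(116,487),0.003).round(3))
print('oil base top',onz('top',*T(715,145),0).round(3),'vin',onz('top',*T(576,75),0).round(3))
print('glass', onz('top',*T(75,168),.05).round(3),'salt base', onz('top',*T(317,66),0.026).round(3))
print('bun',onz('top',*T(459,54),.015).round(4))
```

```text
oil [ 0.379  -0.2576  0.1765] gap 0.0002 onz [ 0.3788 -0.2568  0.179 ]
vin [ 0.4452 -0.1295  0.1748] gap 0.0006 onz [ 0.4445 -0.1286  0.179 ]
salt [0.457  0.1058 0.0884] gap 0.0063 onz [0.46   0.1062 0.09  ]
mill [0.4257 0.2268 0.1451] gap 0.003 onz [0.4239 0.2261 0.15  ]
pink [0.4551 0.3286 0.1451] gap 0.0013 onz [0.4541 0.3277 0.15  ]
oilbase side [ 0.379 -0.263  0.003] vin [ 0.447 -0.132  0.003]
oil base top [ 0.38  -0.265  0.   ] vin [ 0.445 -0.137  0.   ]
glass [0.357 0.32  0.05 ] salt base [0.451 0.105 0.026]
bun [ 0.4632 -0.0257  0.015 ]
```

Everything agrees with the heights given. The palm starts 54 mm behind the grasp point, but the bottles stand 79 mm or more above any grip. So I grip them tilted about 50°, pointing away from the robot, low on the body.

First I align the jaws with y, then travel over to the oil.

```bash
python3 -m creep '[{"az":-0.132},{"az":-0.132},{"az":-0.132},{"tx":-0.02,"ty":-0.038},{"tx":-0.02,"ty":-0.038},{"tx":-0.02,"ty":-0.038},{"tx":-0.02,"ty":-0.038},{"tx":-0.02,"ty":-0.038},{"tx":-0.02,"ty":-0.038},{"tx":-0.02,"ty":-0.038}]' 0.0854 30
python3 -m creep '[{"tx":-0.02,"ty":-0.038},{"tx":-0.02,"ty":-0.038},{"tx":-0.02,"ty":-0.038},{"ty":-0.045,"tz":-0.01},{"ty":-0.045,"tz":-0.01},{"ty":-0.045,"tz":-0.01},{"ty":-0.045,"tz":-0.01},{"ty":-0.045,"tz":-0.01}]'
cat > st.py <<'E'
from h import *
import sys
s=bot.observe(); R=cv2.Rodrigues(np.array(s['tool_rot']))[0]
G=np.array(s['tool_pos'])+0.003*R[:,2]
print('t',round(s['clock'],2),'grasp',G.round(4),'z',R[:,2].round(3),'y',R[:,1].round(3),'F',np.array(s['ft_force']).round(1),'w',round(s['gripper_width'],3),'q',np.array(s['q']).round(2))
if len(sys.argv)>3:
    d=np.array([float(a) for a in sys.argv[1:4]])-G; print('world d',d.round(4),'tool d',(R.T@d).round(4))
E
python3 st.py 0.379 -0.258 0.3
```

```text
t 0.15 grasp [0.2028 0.484  0.2497] z [-0.001 -0.001 -1.   ] y [ 0.386  0.922 -0.001] F [ 0.3 -0.6 -0.5] w 1.0 q [ 1.1   0.05  1.4   0.    1.69 -0.07]
world d [ 0.1762 -0.742   0.0503] tool d [-0.4493 -0.6163 -0.0496]invalid input
invalid input
```

```bash
python3 -m creep '[{"tx":0,"ty":0,"tz":0,"ax":0,"ay":0,"az":-0.132},{"tx":0,"ty":0,"tz":0,"ax":0,"ay":0,"az":-0.132},{"tx":0,"ty":0,"tz":0,"ax":0,"ay":0,"az":-0.132}]' 0.085 30
```

```text
clock: 0.45
tool_pos: [0.2028, 0.4841, 0.2529]
tool_rot: [0.007, -3.141, 0.001]
ft_force: [0.6, -0.3, -0.3]
gripper_width: 0.996
```

```bash
python3 -m creep '[{"tx":-0.02,"ty":-0.038,"tz":0,"ax":0,"ay":0,"az":0},{"tx":-0.02,"ty":-0.038,"tz":0,"ax":0,"ay":0,"az":0},{"tx":-0.02,"ty":-0.038,"tz":0,"ax":0,"ay":0,"az":0},{"tx":-0.02,"ty":-0.038,"tz":0,"ax":0,"ay":0,"az":0},{"tx":-0.02,"ty":-0.038,"tz":0,"ax":0,"ay":0,"az":0},{"tx":-0.02,"ty":-0.038,"tz":0,"ax":0,"ay":0,"az":0},{"tx":-0.02,"ty":-0.038,"tz":0,"ax":0,"ay":0,"az":0},{"tx":-0.02,"ty":-0.038,"tz":0,"ax":0,"ay":0,"az":0},{"tx":-0.02,"ty":-0.038,"tz":0,"ax":0,"ay":0,"az":0},{"tx":-0.02,"ty":-0.038,"tz":0,"ax":0,"ay":0,"az":0}]'
python3 -m creep '[{"tx":0,"ty":-0.045,"tz":-0.01,"ax":0,"ay":0,"az":0},{"tx":0,"ty":-0.045,"tz":-0.01,"ax":0,"ay":0,"az":0},{"tx":0,"ty":-0.045,"tz":-0.01,"ax":0,"ay":0,"az":0},{"tx":0,"ty":-0.045,"tz":-0.01,"ax":0,"ay":0,"az":0},{"tx":0,"ty":-0.045,"tz":-0.01,"ax":0,"ay":0,"az":0},{"tx":0,"ty":-0.045,"tz":0,"ax":0,"ay":0,"az":0},{"tx":0,"ty":-0.045,"tz":0,"ax":0,"ay":0,"az":0},{"tx":0,"ty":-0.04,"tz":0,"ax":0,"ay":0,"az":0}]'
python3 st.py 0.379 -0.258 0.3
```

```text
clock: 1.45
tool_pos: [0.4029, 0.1024, 0.2533]
tool_rot: [0.001, 3.141, 0.0]
ft_force: [0.7, 0.3, -0.1]
gripper_width: 0.995
clock: 2.25
tool_pos: [0.4017, -0.253, 0.303]
tool_rot: [-0.003, -3.141, -0.0]
ft_force: [1.0, 0.4, 1.1]
gripper_width: 0.99
t 2.25 grasp [ 0.4017 -0.253   0.3   ] z [-0.  0. -1.] y [0.002 1.    0.   ] F [1.  0.4 1.1] w 0.99 q [-0.64 -0.1   1.45  0.    1.79 -2.21]
world d [-0.0227 -0.005  -0.    ] tool d [ 0.0227 -0.005   0.    ]
```

```bash
python3 -m creep '[{"tx":0,"ty":0,"tz":0,"ax":0,"ay":-0.147,"az":0},{"tx":0,"ty":0,"tz":0,"ax":0,"ay":-0.147,"az":0},{"tx":0,"ty":0,"tz":0,"ax":0,"ay":-0.147,"az":0},{"tx":0,"ty":0,"tz":0,"ax":0,"ay":-0.147,"az":0},{"tx":0,"ty":0,"tz":0,"ax":0,"ay":-0.147,"az":0},{"tx":0,"ty":0,"tz":0,"ax":0,"ay":-0.147,"az":0},{"tx":0,"ty":0,"tz":0,"ax":0,"ay":0,"az":0}]'
python3 st.py 0.379 -0.258 0.07
python3 - <<'E'
from h import *
C=cam('wrist'); im=bot.snapshot('wrist'); cv2.imwrite('pics/w1.png',im)
print([tuple(np.round(proj('wrist',(.379,-.258,z),C))) for z in (0,.085,.179)])
E
```

```text
clock: 2.95
tool_pos: [0.4006, -0.2507, 0.2996]
tool_rot: [0.007, 2.261, 0.003]
ft_force: [-1.3, 0.1, -0.4]
gripper_width: 0.994
t 2.95 grasp [ 0.4029 -0.2507  0.2977] z [ 0.771  0.    -0.637] y [0.004 1.    0.005] F [-1.3  0.1 -0.4] w 0.994 q [-1.01 -0.56  2.    0.76  1.24 -2.66]
world d [-0.0239 -0.0073 -0.2277] tool d [ 0.1907 -0.0084  0.1266]
[(np.float64(312.0), np.float64(-66.0)), (np.float64(310.0), np.float64(-24.0)), (np.float64(306.0), np.float64(62.0))]
```

View pics/w1.png

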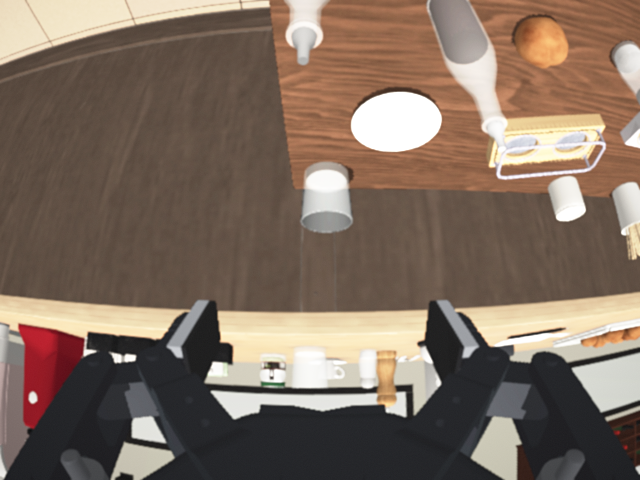

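The fisheye view (inverted) shows the oil spout tip at (303,60). I predicted (306,62), so the position holds, with y about −0.259. I descend over it.

```bash
python3 -m creep '[{"tx":0.0205,"ty":-0.003,"tz":0.0066,"ax":0,"ay":0,"az":0},{"tx":0.0205,"ty":-0.003,"tz":0.0066,"ax":0,"ay":0,"az":0},{"tx":0.0205,"ty":-0.003,"tz":0.0066,"ax":0,"ay":0,"az":0},{"tx":0.026,"ty":0,"tz":0.0214,"ax":0,"ay":0,"az":0},{"tx":0,"ty":0,"tz":0,"ax":0,"ay":0,"az":0}]'
python3 st.py 0.379 -0.259 0.07
```

```text
clock: 3.5
tool_pos: [0.3781, -0.2588, 0.2062]
tool_rot: [0.002, 2.266, 0.007]
ft_force: [-0.3, 0.7, -0.4]
gripper_width: 0.995
t 3.5 grasp [ 0.3804 -0.2588  0.2042] z [ 0.768  0.004 -0.641] y [-0.001  1.     0.005] F [-0.3  0.7 -0.4] w 0.995 q [-1.08 -0.51  2.16  0.84  1.16 -2.87]
world d [-0.0014 -0.0002 -0.1342] tool d [ 0.104  -0.001   0.0849]
```

q6 is near its limit, so I turn the tool toward the radial direction (−20° about world z).

```bash
python3 -m creep '[{"tx":0,"ty":0,"tz":0,"ax":0.09,"ay":0,"az":0.075},{"tx":0,"ty":0,"tz":0,"ax":0.09,"ay":0,"az":0.075},{"tx":0,"ty":0,"tz":0,"ax":0.09,"ay":0,"az":0.075},{"tx":0,"ty":0,"tz":0,"ax":0,"ay":0,"az":0}]'
python3 st.py 0.379 -0.259 0.07
```

```text
clock: 3.9
tool_pos: [0.3799, -0.2589, 0.2129]
tool_rot: [0.395, 2.229, -0.187]
ft_force: [0.8, 0.5, 0.2]
gripper_width: 0.997
t 3.9 grasp [ 0.3821 -0.2597  0.211 ] z [ 0.727 -0.265 -0.634] y [0.343 0.939 0.   ] F [0.8 0.5 0.2] w 0.997 q [-0.92 -0.71  2.26  0.57  0.87 -2.35]
world d [-0.0031  0.0007 -0.141 ] tool d [ 0.111  -0.0004  0.0869]
```

```bash
python3 -m creep '[{"tx":0.0222,"ty":0,"tz":0.0174,"ax":0,"ay":0,"az":0},{"tx":0.0222,"ty":0,"tz":0.0174,"ax":0,"ay":0,"az":0},{"tx":0,"ty":0,"tz":0,"ax":0,"ay":0,"az":0}]'
python3 st.py 0.379 -0.259 0.07
```

```text
clock: 4.2
tool_pos: [0.3769, -0.2582, 0.1505]
tool_rot: [0.396, 2.237, -0.179]
ft_force: [0.8, -0.5, -0.5]
gripper_width: 0.994
t 4.2 grasp [ 0.3791 -0.259   0.1486] z [ 0.723 -0.26  -0.64 ] y [0.341 0.94  0.004] F [ 0.8 -0.5 -0.5] w 0.994 q [-0.93 -0.63  2.35  0.66  0.76 -2.47]
world d [-0.0001 -0.     -0.0786] tool d [ 0.0604 -0.0004  0.0503]
```

q3 hits its limit this low with the tool pointing radially. Approaching from the right front (pointing at azimuth 45°) keeps the wrist far enough out, and it needs a half turn of the jaws. I compute that turn next.

```bash
cat > rot.py <<'E'
from h import *
import sys
def Rt(az,th,flip):
    a=np.radians(az); p=np.array([np.cos(a),np.sin(a),0]); z=np.sin(th)*p+np.array([0,0,-np.cos(th)]); y=np.array([-p[1],p[0],0])*(-1 if flip else 1)
    return np.stack([np.cross(y,z),y,z],1)
s=bot.observe(); R=cv2.Rodrigues(np.array(s['tool_rot']))[0]
T=Rt(float(sys.argv[1]),float(sys.argv[2]),int(sys.argv[3]))
v=cv2.Rodrigues(R.T@T)[0].ravel(); n=int(np.ceil(np.linalg.norm(v)/0.147)); print('rotvec',v.round(3),'rows',n,'each',(v/n).round(4))
E
python3 rot.py 45 0.88 1; python3 st.py 0.42 -0.24 0.27
```

```text
rotvec [-1.000e-03  1.070e+00  2.191e+00] rows 17 each [-1.000e-04  6.290e-02  1.289e-01]
t 4.2 grasp [ 0.3791 -0.259   0.1486] z [ 0.723 -0.26  -0.64 ] y [0.341 0.94  0.004] F [ 0.8 -0.5 -0.5] w 0.994 q [-0.93 -0.63  2.35  0.66  0.76 -2.47]
world d [0.0409 0.019  0.1214] tool d [-0.1136  0.0324 -0.0531]
```

```bash
python3 -m creep '[{"tx":-0.038,"ty":0.011,"tz":-0.018,"ax":0,"ay":0,"az":0},{"tx":-0.038,"ty":0.011,"tz":-0.018,"ax":0,"ay":0,"az":0},{"tx":-0.038,"ty":0.011,"tz":-0.018,"ax":0,"ay":0,"az":0},{"tx":0,"ty":0,"tz":0,"ax":0,"ay":0.063,"az":0.129},{"tx":0,"ty":0,"tz":0,"ax":0,"ay":0.063,"az":0.129},{"tx":0,"ty":0,"tz":0,"ax":0,"ay":0.063,"az":0.129},{"tx":0,"ty":0,"tz":0,"ax":0,"ay":0.063,"az":0.129},{"tx":0,"ty":0,"tz":0,"ax":0,"ay":0.063,"az":0.129},{"tx":0,"ty":0,"tz":0,"ax":0,"ay":0.063,"az":0.129},{"tx":0,"ty":0,"tz":0,"ax":0,"ay":0.063,"az":0.129}]'
python3 -m creep '[{"tx":0,"ty":0,"tz":0,"ax":0,"ay":0.063,"az":0.129},{"tx":0,"ty":0,"tz":0,"ax":0,"ay":0.063,"az":0.129},{"tx":0,"ty":0,"tz":0,"ax":0,"ay":0.063,"az":0.129},{"tx":0,"ty":0,"tz":0,"ax":0,"ay":0.063,"az":0.129},{"tx":0,"ty":0,"tz":0,"ax":0,"ay":0.063,"az":0.129},{"tx":0,"ty":0,"tz":0,"ax":0,"ay":0.063,"az":0.129},{"tx":0,"ty":0,"tz":0,"ax":0,"ay":0.063,"az":0.129},{"tx":0,"ty":0,"tz":0,"ax":0,"ay":0.063,"az":0.129},{"tx":0,"ty":0,"tz":0,"ax":0,"ay":0.063,"az":0.129},{"tx":0,"ty":0,"tz":0,"ax":0,"ay":0.063,"az":0.129}]'
python3 rot.py 45 0.88 1; python3 st.py 0.379 -0.259 0.21
```

```text
clock: 5.2
tool_pos: [0.4178, -0.2397, 0.2787]
tool_rot: [1.503, 2.222, 0.421]
ft_force: [-0.1, 0.7, 0.3]
gripper_width: 0.996
clock: 6.2
tool_pos: [0.4175, -0.2403, 0.2781]
tool_rot: [-2.388, -0.983, -1.129]
ft_force: [-0.8, -0.6, 0.4]
gripper_width: 0.997
rotvec [ 0.006 -0.002 -0.001] rows 1 each [ 0.0063 -0.0018 -0.0014]
t 6.2 grasp [ 0.4192 -0.2386  0.2761] z [ 0.55   0.541 -0.636] y [ 0.703 -0.711  0.003] F [-0.8 -0.6  0.4] w 0.997 q [-1.02 -0.07  1.66  0.87  1.73 -0.17]
world d [-0.0402 -0.0204 -0.0661] tool d [-0.0783 -0.014   0.0089]
```

```bash
python3 -m creep '[{"tx":-0.026,"ty":-0.0047,"tz":0.003,"ax":0,"ay":0,"az":0},{"tx":-0.026,"ty":-0.0047,"tz":0.003,"ax":0,"ay":0,"az":0},{"tx":-0.026,"ty":-0.0047,"tz":0.003,"ax":0,"ay":0,"az":0},{"tx":-0.0216,"ty":0,"tz":0.0178,"ax":0,"ay":0,"az":0},{"tx":-0.0216,"ty":0,"tz":0.0178,"ax":0,"ay":0,"az":0},{"tx":0,"ty":0,"tz":0,"ax":0,"ay":0,"az":0}]'
python3 st.py 0.379 -0.259 0.07
python3 - <<'E'
from h import *
C=cam('wrist'); im=bot.snapshot('wrist'); cv2.imwrite('pics/w2.png',im)
print([tuple(np.round(proj('wrist',(.379,-.259,z),C))) for z in (0,.085,.179)])
E
```

```text
clock: 6.8
tool_pos: [0.3769, -0.2596, 0.1524]
tool_rot: [-2.386, -0.983, -1.125]
ft_force: [-0.2, 1.1, 0.8]
gripper_width: 0.995
t 6.8 grasp [ 0.3785 -0.2579  0.1505] z [ 0.547  0.544 -0.636] y [ 0.705 -0.709 -0.   ] F [-0.2  1.1  0.8] w 0.995 q [-1.12  0.05  1.81  0.82  1.63 -0.43]
world d [ 0.0005 -0.0011 -0.0805] tool d [-0.0624  0.0011  0.0509]
[(np.float64(323.0), np.float64(395.0)), (np.float64(324.0), np.float64(370.0)), (np.float64(325.0), np.float64(300.0))]
```

View pics/w2.png

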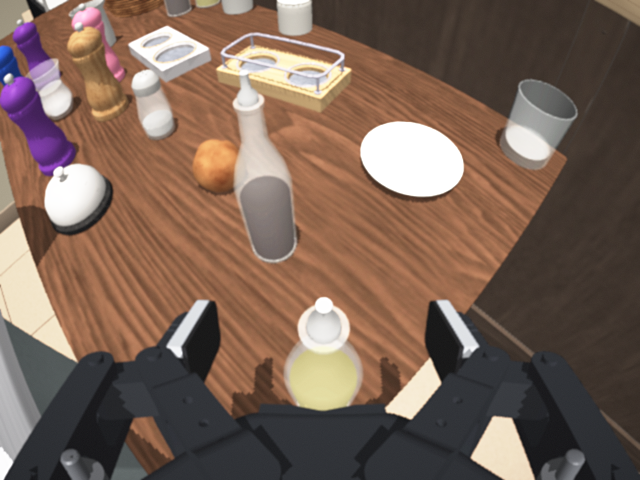

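The oil bottle is centred between the fingers, with its spout at (324,303) against (325,300) predicted. I go down and grip.

```bash
python3 -m creep '[{"tx":-0.0208,"ty":0,"tz":0.017,"ax":0,"ay":0,"az":0},{"tx":-0.0208,"ty":0,"tz":0.017,"ax":0,"ay":0,"az":0},{"tx":-0.0208,"ty":0,"tz":0.017,"ax":0,"ay":0,"az":0},{"tx":0,"ty":0,"tz":0,"ax":0,"ay":0,"az":0}]' && python3 st.py 0.379 -0.259 0.07 &&
python3 -m creep '[{"tx":0,"ty":0,"tz":0,"ax":0,"ay":0,"az":0},{"tx":0,"ty":0,"tz":0,"ax":0,"ay":0,"az":0},{"tx":0,"ty":0,"tz":0,"ax":0,"ay":0,"az":0},{"tx":0,"ty":0,"tz":0,"ax":0,"ay":0,"az":0},{"tx":0,"ty":0,"tz":0,"ax":0,"ay":0,"az":0},{"tx":0,"ty":0,"tz":0,"ax":0,"ay":0,"az":0}]' 0.02 45
python3 st.py .6221 .1119 .2
```

```text
clock: 7.25
tool_pos: [0.3773, -0.2601, 0.0728]
tool_rot: [-2.387, -0.984, -1.127]
ft_force: [-0.1, 0.2, 1.3]
gripper_width: 0.996
t 7.25 grasp [ 0.379  -0.2585  0.0709] z [ 0.549  0.543 -0.636] y [ 0.704 -0.71   0.002] F [-0.1  0.2  1.3] w 0.996 q [-1.12  0.19  1.84  0.82  1.51 -0.56]
world d [ 0.     -0.0005 -0.0009] tool d [-0.0009  0.0004  0.0003]
clock: 7.85
tool_pos: [0.3778, -0.2607, 0.075]
tool_rot: [-2.389, -0.987, -1.13]
ft_force: [-2.3, 0.7, 7.6]
gripper_width: 0.489
t 7.85 grasp [ 0.3795 -0.2591  0.0731] z [ 0.551  0.54  -0.636] y [ 0.704 -0.71   0.007] F [-2.3  0.7  7.6] w 0.489 q [-1.12  0.18  1.84  0.82  1.51 -0.56]
world d [0.2426 0.371  0.1269] tool d [ 0.3742 -0.0919  0.2533]
```

Gripped at about 42–44 mm. I lift, then travel round the right of the vinegar to above the left well.

```bash
python3 -m creep '[{"tx":0.015,"ty":0,"tz":-0.0123,"ax":0,"ay":0,"az":0},{"tx":0.029,"ty":0,"tz":-0.0239,"ax":0,"ay":0,"az":0},{"tx":0.029,"ty":0,"tz":-0.0239,"ax":0,"ay":0,"az":0},{"tx":0.029,"ty":0,"tz":-0.0239,"ax":0,"ay":0,"az":0},{"tx":0.015,"ty":0,"tz":-0.0123,"ax":0,"ay":0,"az":0},{"tx":0.0243,"ty":0.01,"tz":0.0296,"ax":0,"ay":0,"az":0},{"tx":0.0243,"ty":0.01,"tz":0.0296,"ax":0,"ay":0,"az":0},{"tx":0.0243,"ty":0.01,"tz":0.0296,"ax":0,"ay":0,"az":0},{"tx":0.0243,"ty":0.01,"tz":0.0296,"ax":0,"ay":0,"az":0},{"tx":0.0243,"ty":0.01,"tz":0.0296,"ax":0,"ay":0,"az":0}]'
python3 -m creep '[{"tx":0.022,"ty":-0.0203,"tz":0.0268,"ax":0,"ay":0,"az":0},{"tx":0.022,"ty":-0.0203,"tz":0.0268,"ax":0,"ay":0,"az":0},{"tx":0.022,"ty":-0.0203,"tz":0.0268,"ax":0,"ay":0,"az":0},{"tx":0.022,"ty":-0.0203,"tz":0.0268,"ax":0,"ay":0,"az":0},{"tx":0.022,"ty":-0.0203,"tz":0.0268,"ax":0,"ay":0,"az":0},{"tx":0.022,"ty":-0.0203,"tz":0.0268,"ax":0,"ay":0,"az":0},{"tx":0.011,"ty":-0.0101,"tz":0.0134,"ax":0,"ay":0,"az":0},{"tx":0,"ty":0,"tz":0,"ax":0,"ay":0,"az":0},{"tx":0,"ty":0,"tz":0,"ax":0,"ay":0,"az":0}]'
python3 st.py .6221 .1119 .13
```

```text
clock: 8.85
tool_pos: [0.5493, -0.1592, 0.2241]
tool_rot: [-2.39, -0.985, -1.126]
ft_force: [0.0, -0.7, -3.7]
gripper_width: 0.494
clock: 9.75
tool_pos: [0.6153, 0.0921, 0.2226]
tool_rot: [-2.389, -0.986, -1.126]
ft_force: [1.0, -1.0, -3.5]
gripper_width: 0.489
t 9.75 grasp [0.617  0.0937 0.2207] z [ 0.549  0.541 -0.638] y [ 0.704 -0.71   0.004] F [ 1.  -1.  -3.5] w 0.489 q [-0.18 -0.01  1.71  0.83  1.02  0.31]
world d [ 0.0051  0.0182 -0.0907] tool d [-0.0594 -0.0096  0.0705]
```

```bash
python3 -m creep '[{"tx":-0.015,"ty":-0.0024,"tz":0.0176,"ax":0,"ay":0,"az":0},{"tx":-0.015,"ty":-0.0024,"tz":0.0176,"ax":0,"ay":0,"az":0},{"tx":-0.015,"ty":-0.0024,"tz":0.0176,"ax":0,"ay":0,"az":0},{"tx":-0.0144,"ty":-0.0024,"tz":0.0177,"ax":0,"ay":0,"az":0},{"tx":0,"ty":0,"tz":0,"ax":0,"ay":0,"az":0},{"tx":0,"ty":0,"tz":0,"ax":0,"ay":0,"az":0}]'
python3 st.py .6221 .1119 .085
python3 - <<'E'
from h import *
s=bot.snapshot('side'); t=bot.snapshot('top'); cv2.imwrite('pics/s3.png',s); cv2.imwrite('pics/t3.png',t)
a=cv2.resize(s[170:290,290:410],(480,480),interpolation=cv2.INTER_CUBIC)
b=cv2.resize(t[130:210,280:360],(320,320),interpolation=cv2.INTER_CUBIC)
o=np.zeros((480,800,3),np.uint8); o[:,:480]=a; o[:320,480:]=b; cv2.imwrite('pics/z3.png',o)
for z in (.052,.137,.231): print(z,np.round(proj('side',(.6221,.1119,z)),1),np.round(proj('top',(.6221,.1119,z)),1))
print('well side',np.round(proj('side',(.6221,.1119,.022)),1))
E
```

```text
clock: 10.35
tool_pos: [0.6212, 0.1091, 0.1325]
tool_rot: [-2.39, -0.983, -1.128]
ft_force: [0.4, -0.6, -2.5]
gripper_width: 0.493
t 10.35 grasp [0.6228 0.1107 0.1306] z [ 0.55   0.54  -0.637] y [ 0.703 -0.712  0.004] F [ 0.4 -0.6 -2.5] w 0.493 q [-0.14  0.12  1.78  0.93  0.87  0.15]
world d [-0.0007  0.0012 -0.0456] tool d [-0.035  -0.0015  0.0293]
0.052 [357.  234.2] [314.3 175. ]
0.137 [358.4 204.9] [314.6 166.7]
0.231 [360.  170.4] [315.  156.1]
well side [356.6 244.1]
```

View pics/z3.png

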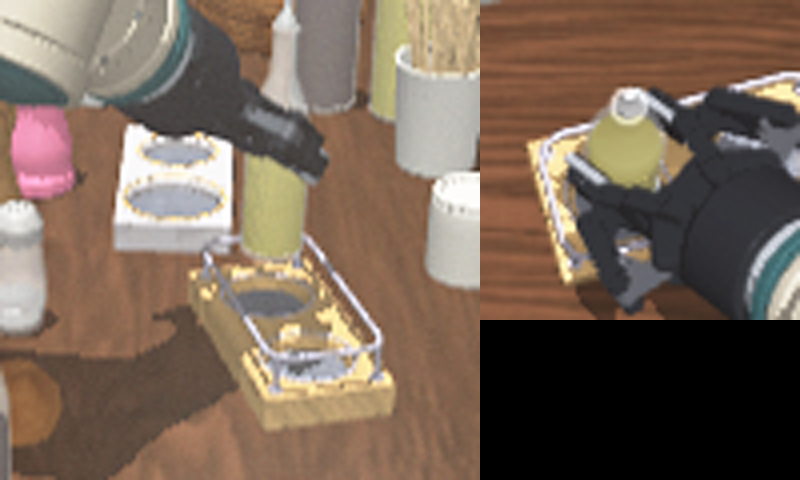

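The bottle hangs upright, its foot at side pixel (358.5,232.5) and its spout at (361.5,170.7). It sits about 3 mm in +x and 4 mm in −y off the well axis, along the jaw axis, and both views agree. I correct that and lower.

```bash
python3 -m creep '[{"tx":0,"ty":-0.0059,"tz":0,"ax":0,"ay":0,"az":0},{"tx":-0.0102,"ty":0,"tz":0.0085,"ax":0,"ay":0,"az":0},{"tx":-0.0102,"ty":0,"tz":0.0085,"ax":0,"ay":0,"az":0},{"tx":-0.0102,"ty":0,"tz":0.0085,"ax":0,"ay":0,"az":0},{"tx":0,"ty":0,"tz":0,"ax":0,"ay":0,"az":0},{"tx":0,"ty":0,"tz":0,"ax":0,"ay":0,"az":0}]'
python3 st.py .619 .115 .082
```

```text
clock: 11.05
tool_pos: [0.6174, 0.1143, 0.0933]
tool_rot: [-2.389, -0.985, -1.129]
ft_force: [-0.2, -0.6, -2.8]
gripper_width: 0.49
t 11.05 grasp [0.619  0.1159 0.0914] z [ 0.55   0.541 -0.636] y [ 0.703 -0.711  0.005] F [-0.2 -0.6 -2.8] w 0.49 q [-0.13  0.18  1.8   1.    0.81  0.06]
world d [-0.     -0.0009 -0.0094] tool d [-0.0077  0.0006  0.0055]
```

```bash
python3 -m creep '[{"tx":-0.0031,"ty":0,"tz":0.0025,"ax":0,"ay":0,"az":0},{"tx":0,"ty":0,"tz":0,"ax":0,"ay":0,"az":0}]'
python3 -m creep '[{"tx":-0.0023,"ty":0,"tz":0.0019,"ax":0,"ay":0,"az":0},{"tx":0,"ty":0,"tz":0,"ax":0,"ay":0,"az":0},{"tx":0,"ty":0,"tz":0,"ax":0,"ay":0,"az":0}]'
python3 st.py .619 .115 .082
```

```text
clock: 11.25
tool_pos: [0.6173, 0.1142, 0.0889]
tool_rot: [-2.389, -0.985, -1.129]
ft_force: [0.5, -0.3, -3.9]
gripper_width: 0.49
clock: 11.55
tool_pos: [0.6179, 0.1144, 0.087]
tool_rot: [-2.388, -0.985, -1.131]
ft_force: [-2.2, 1.2, 5.4]
gripper_width: 0.49
t 11.55 grasp [0.6196 0.116  0.0851] z [ 0.551  0.541 -0.635] y [ 0.703 -0.711  0.005] F [-2.2  1.2  5.4] w 0.49 q [-0.13  0.19  1.81  1.01  0.8   0.05]
world d [-0.0006 -0.001  -0.0031] tool d [-0.0031  0.0003  0.0011]
```

Contact is at the expected height: the gripped height 0.073 plus the 0.012 well floor. I release and go straight up.

```bash
python3 -m creep '[{"tx":-0.0008,"ty":0,"tz":0.0006,"ax":0,"ay":0,"az":0},{"tx":0,"ty":0,"tz":0,"ax":0,"ay":0,"az":0},{"tx":0,"ty":0,"tz":0,"ax":0,"ay":0,"az":0},{"tx":0,"ty":0,"tz":0,"ax":0,"ay":0,"az":0},{"tx":0,"ty":0,"tz":0,"ax":0,"ay":0,"az":0}]' 0.08; python3 st.py
python3 -m creep '[{"tx":0.012,"ty":0,"tz":-0.0096,"ax":0,"ay":0,"az":0},{"tx":0.031,"ty":0,"tz":-0.0255,"ax":0,"ay":0,"az":0},{"tx":0.031,"ty":0,"tz":-0.0255,"ax":0,"ay":0,"az":0},{"tx":0.031,"ty":0,"tz":-0.0255,"ax":0,"ay":0,"az":0},{"tx":0.012,"ty":0,"tz":-0.0096,"ax":0,"ay":0,"az":0}]'
python3 - <<'E'
from h import *
s=bot.snapshot('side'); w=bot.snapshot('wrist')
a=cv2.resize(s[150:290,290:430],(420,420),interpolation=cv2.INTER_CUBIC)
o=np.zeros((420,800,3),np.uint8); o[:,:420]=a; o[:285,420:]=cv2.resize(w,(380,285)); cv2.imwrite('pics/z4.png',o)
E
python3 st.py .445 -.13 .3
```

```text
clock: 12.05
tool_pos: [0.6171, 0.1141, 0.0843]
tool_rot: [-2.389, -0.985, -1.128]
ft_force: [0.7, 0.5, -0.6]
gripper_width: 0.939
t 12.05 grasp [0.6188 0.1158 0.0824] z [ 0.55   0.54  -0.637] y [ 0.703 -0.711  0.004] F [ 0.7  0.5 -0.6] w 0.939 q [-0.13  0.19  1.81  1.01  0.8   0.04]
clock: 12.55
tool_pos: [0.6183, 0.115, 0.2412]
tool_rot: [-2.387, -0.987, -1.137]
ft_force: [0.8, 0.1, -0.3]
gripper_width: 0.937
t 12.65 grasp [0.6197 0.1167 0.2368] z [ 0.553  0.54  -0.634] y [ 0.703 -0.711  0.008] F [ 0.7  0.3 -0.2] w 0.935 q [-0.13 -0.02  1.7   0.81  1.    0.37]
world d [-0.1747 -0.2467  0.0632] tool d [-0.1403  0.053  -0.27  ]
```

View pics/z4.png

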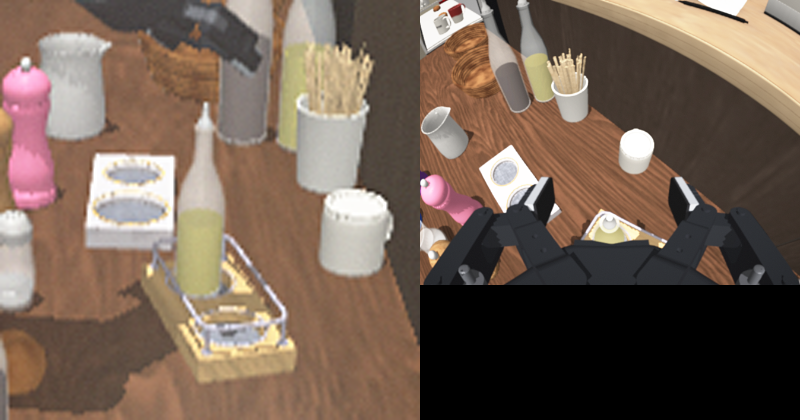

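The oil stands upright in the left well. Now the vinegar.

```bash
python3 -m creep '[{"tx":-0.0289,"ty":0.0075,"tz":-0.0313,"ax":0,"ay":0,"az":0},{"tx":-0.0289,"ty":0.0075,"tz":-0.0313,"ax":0,"ay":0,"az":0},{"tx":-0.0289,"ty":0.0075,"tz":-0.0313,"ax":0,"ay":0,"az":0},{"tx":-0.0289,"ty":0.0075,"tz":-0.0313,"ax":0,"ay":0,"az":0},{"tx":-0.0289,"ty":0.0075,"tz":-0.0313,"ax":0,"ay":0,"az":0},{"tx":-0.0289,"ty":0.0075,"tz":-0.0313,"ax":0,"ay":0,"az":0},{"tx":-0.0289,"ty":0.0075,"tz":-0.0313,"ax":0,"ay":0,"az":0},{"tx":0,"ty":0,"tz":0,"ax":0,"ay":0,"az":0},{"tx":0,"ty":0,"tz":0,"ax":0,"ay":0,"az":0}]' 0.085
python3 st.py .445 -.13 .15
python3 - <<'E'
from h import *
C=cam('wrist'); im=bot.snapshot('wrist'); cv2.imwrite('pics/w5.png',im)
print([tuple(np.round(proj('wrist',(.445,-.13,z),C))) for z in (0,.085,.179)])
E
```

```text
clock: 13.55
tool_pos: [0.4421, -0.132, 0.2174]
tool_rot: [-2.389, -0.979, -1.126]
ft_force: [0.6, 1.0, -0.1]
gripper_width: 0.999
t 13.55 grasp [ 0.4437 -0.1304  0.2155] z [ 0.55   0.541 -0.636] y [ 0.702 -0.712  0.   ] F [ 0.6  1.  -0.1] w 0.999 q [-0.83 -0.21  1.91  0.88  1.51 -0.12]
world d [ 0.0013  0.0004 -0.0655] tool d [-0.0498  0.0006  0.0426]
[(np.float64(322.0), np.float64(405.0)), (np.float64(323.0), np.float64(388.0)), (np.float64(323.0), np.float64(353.0))]
```

View pics/w5.png

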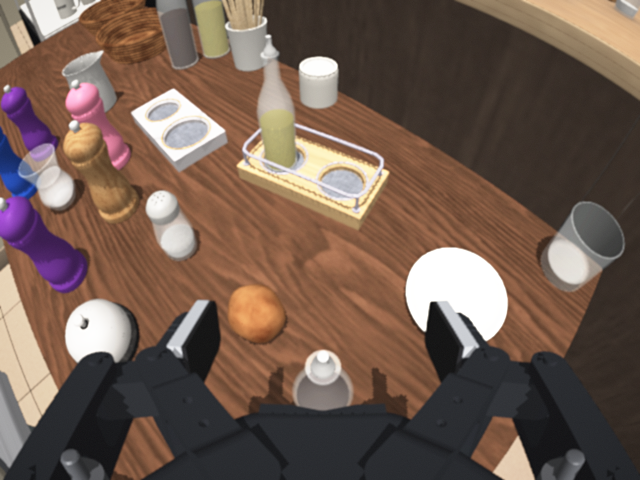

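The vinegar spout is at (322,355) against (323,353) predicted: centred. I descend and grip.

```bash
python3 -m creep '[{"tx":-0.0279,"ty":0,"tz":0.0233,"ax":0,"ay":0,"az":0},{"tx":-0.0279,"ty":0,"tz":0.0233,"ax":0,"ay":0,"az":0},{"tx":-0.0279,"ty":0,"tz":0.0233,"ax":0,"ay":0,"az":0},{"tx":-0.0279,"ty":0,"tz":0.0233,"ax":0,"ay":0,"az":0},{"tx":0,"ty":0,"tz":0,"ax":0,"ay":0,"az":0}]' && python3 st.py .445 -.13 .07
python3 -m creep '[{"tx":0,"ty":0,"tz":0,"ax":0,"ay":0,"az":0},{"tx":0,"ty":0,"tz":0,"ax":0,"ay":0,"az":0},{"tx":0,"ty":0,"tz":0,"ax":0,"ay":0,"az":0},{"tx":0,"ty":0,"tz":0,"ax":0,"ay":0,"az":0},{"tx":0,"ty":0,"tz":0,"ax":0,"ay":0,"az":0},{"tx":0,"ty":0,"tz":0,"ax":0,"ay":0,"az":0}]' 0.02 45
python3 st.py .6415 .034 .22
```

```text
clock: 14.1
tool_pos: [0.4417, -0.1278, 0.0691]
tool_rot: [-2.384, -0.98, -1.118]
ft_force: [0.4, -0.1, 0.3]
gripper_width: 0.997
t 14.1 grasp [ 0.4433 -0.1262  0.0671] z [ 0.543  0.547 -0.637] y [ 0.706 -0.709 -0.007] F [ 0.4 -0.1  0.3] w 0.997 q [-0.82  0.04  2.02  0.93  1.3  -0.4 ]
world d [ 0.0017 -0.0038  0.0029] tool d [ 0.0013  0.0039 -0.003 ]
clock: 14.7
tool_pos: [0.4443, -0.132, 0.076]
tool_rot: [-2.388, -0.987, -1.132]
ft_force: [-2.7, 0.0, 7.5]
gripper_width: 0.486
t 14.7 grasp [ 0.446  -0.1304  0.0741] z [ 0.552  0.54  -0.636] y [ 0.704 -0.711  0.007] F [-2.7  0.   7.5] w 0.486 q [-0.82  0.03  2.01  0.93  1.3  -0.4 ]
world d [0.1955 0.1644 0.1459] tool d [0.2744 0.0218 0.1039]
```

```bash
python3 -m creep '[{"tx":0.015,"ty":0,"tz":-0.0123,"ax":0,"ay":0,"az":0},{"tx":0.029,"ty":0,"tz":-0.0239,"ax":0,"ay":0,"az":0},{"tx":0.029,"ty":0,"tz":-0.0239,"ax":0,"ay":0,"az":0},{"tx":0.029,"ty":0,"tz":-0.0239,"ax":0,"ay":0,"az":0},{"tx":0.012,"ty":0,"tz":-0.01,"ax":0,"ay":0,"az":0}]'
python3 -m creep '[{"tx":0.027,"ty":0.0035,"tz":0.0328,"ax":0,"ay":0,"az":0},{"tx":0.027,"ty":0.0035,"tz":0.0328,"ax":0,"ay":0,"az":0},{"tx":0.027,"ty":0.0035,"tz":0.0328,"ax":0,"ay":0,"az":0},{"tx":0.027,"ty":0.0035,"tz":0.0328,"ax":0,"ay":0,"az":0},{"tx":0.027,"ty":0.0035,"tz":0.0328,"ax":0,"ay":0,"az":0},{"tx":0.02,"ty":0.0025,"tz":0.024,"ax":0,"ay":0,"az":0},{"tx":0,"ty":0,"tz":0,"ax":0,"ay":0,"az":0},{"tx":0,"ty":0,"tz":0,"ax":0,"ay":0,"az":0}]'
python3 st.py .6415 .034 .13
```

```text
clock: 15.2
tool_pos: [0.4437, -0.1317, 0.2256]
tool_rot: [-2.392, -0.99, -1.132]
ft_force: [0.1, -1.1, -2.8]
gripper_width: 0.491
clock: 16.0
tool_pos: [0.6299, 0.0267, 0.2197]
tool_rot: [-2.389, -0.986, -1.124]
ft_force: [-0.4, -0.2, -3.0]
gripper_width: 0.49
t 16.0 grasp [0.6316 0.0283 0.2178] z [ 0.547  0.541 -0.638] y [ 0.704 -0.71   0.002] F [-0.4 -0.2 -3. ] w 0.49 q [-0.3   0.07  1.64  0.86  1.11  0.21]
world d [ 0.0099  0.0057 -0.0878] tool d [-0.0606  0.0028  0.0645]
```

```bash
python3 -m creep '[{"tx":-0.0152,"ty":0.0007,"tz":0.0161,"ax":0,"ay":0,"az":0},{"tx":-0.0152,"ty":0.0007,"tz":0.0161,"ax":0,"ay":0,"az":0},{"tx":-0.0152,"ty":0.0007,"tz":0.0161,"ax":0,"ay":0,"az":0},{"tx":-0.015,"ty":0.0007,"tz":0.0162,"ax":0,"ay":0,"az":0},{"tx":0,"ty":0,"tz":0,"ax":0,"ay":0,"az":0},{"tx":0,"ty":0,"tz":0,"ax":0,"ay":0,"az":0}]'
python3 st.py .6415 .034 .09
python3 - <<'E'
from h import *
s=bot.snapshot('side'); t=bot.snapshot('top'); cv2.imwrite('pics/s5.png',s); cv2.imwrite('pics/t5.png',t)
a=cv2.resize(s[170:290,300:420],(480,480),interpolation=cv2.INTER_CUBIC)
b=cv2.resize(t[130:210,300:380],(320,320),interpolation=cv2.INTER_CUBIC)
o=np.zeros((480,800,3),np.uint8); o[:,:480]=a; o[:320,480:]=b; cv2.imwrite('pics/z5.png',o)
for z in (.012,.052,.137,.235): print(z,(4*(np.array(proj('side',(.6445,.0305,z)))-[300,170])).round(),(4*(np.array(proj('top',(.6445,.0305,z)))-[300,130])+[480,0]).round())
E
```

```text
clock: 16.6
tool_pos: [0.6402, 0.031, 0.1337]
tool_rot: [-2.39, -0.983, -1.127]
ft_force: [0.3, -0.3, -2.1]
gripper_width: 0.487
t 16.6 grasp [0.6418 0.0326 0.1318] z [ 0.55   0.54  -0.637] y [ 0.703 -0.712  0.003] F [ 0.3 -0.3 -2.1] w 0.487 q [-0.29  0.2   1.69  0.94  0.99  0.06]
world d [-0.0003  0.0014 -0.0418] tool d [-0.0317 -0.0014  0.0272]
0.012 [267. 372.] [676. 157.]
0.052 [270. 317.] [681. 142.]
0.137 [277. 195.] [692. 106.]
0.235 [286.  44.] [707.  58.]
```

View pics/z5.png

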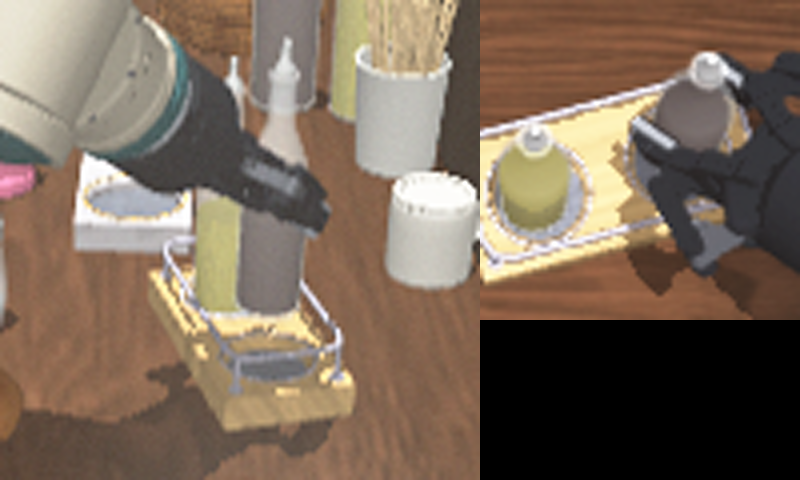

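The vinegar hangs upright over the right well. Its foot in the side view is at (270,310), in the predicted column 270. The tip in the top view is at about (710,64), within 2–3 mm. I lower it.

```bash
python3 -m creep '[{"tx":0.0011,"ty":0,"tz":0.0014,"ax":0,"ay":0,"az":0},{"tx":-0.0103,"ty":0,"tz":0.0085,"ax":0,"ay":0,"az":0},{"tx":-0.0103,"ty":0,"tz":0.0085,"ax":0,"ay":0,"az":0},{"tx":-0.0103,"ty":0,"tz":0.0085,"ax":0,"ay":0,"az":0},{"tx":0,"ty":0,"tz":0,"ax":0,"ay":0,"az":0},{"tx":0,"ty":0,"tz":0,"ax":0,"ay":0,"az":0}]'
python3 -m creep '[{"tx":-0.0023,"ty":0,"tz":0.0019,"ax":0,"ay":0,"az":0},{"tx":0,"ty":0,"tz":0,"ax":0,"ay":0,"az":0}]'
python3 -m creep '[{"tx":-0.0023,"ty":0,"tz":0.0019,"ax":0,"ay":0,"az":0},{"tx":0,"ty":0,"tz":0,"ax":0,"ay":0,"az":0}]'; python3 st.py .6425 .035 .086
```

```text
clock: 17.3
tool_pos: [0.6417, 0.033, 0.0927]
tool_rot: [-2.389, -0.984, -1.126]
ft_force: [-0.0, -0.0, -1.8]
gripper_width: 0.49
clock: 17.5
tool_pos: [0.6421, 0.0328, 0.0908]
tool_rot: [-2.389, -0.985, -1.128]
ft_force: [-0.3, 0.7, -3.2]
gripper_width: 0.487
clock: 17.7
tool_pos: [0.6423, 0.0327, 0.0881]
tool_rot: [-2.389, -0.985, -1.129]
ft_force: [1.4, -0.3, -2.4]
gripper_width: 0.489
t 17.7 grasp [0.6439 0.0344 0.0862] z [ 0.551  0.54  -0.636] y [ 0.703 -0.711  0.005] F [ 1.4 -0.3 -2.4] w 0.489 q [-0.28  0.28  1.7   1.    0.93 -0.03]
world d [-0.0014  0.0006 -0.0002] tool d [-0.0005 -0.0015 -0.0003]
```

```bash
python3 -m creep '[{"tx":-0.0016,"ty":0,"tz":0.0013,"ax":0,"ay":0,"az":0},{"tx":0,"ty":0,"tz":0,"ax":0,"ay":0,"az":0}]'
python3 -m creep '[{"tx":-0.0012,"ty":0,"tz":0.001,"ax":0,"ay":0,"az":0},{"tx":0,"ty":0,"tz":0,"ax":0,"ay":0,"az":0},{"tx":0,"ty":0,"tz":0,"ax":0,"ay":0,"az":0}]'; python3 st.py
```

```text
clock: 17.9
tool_pos: [0.6429, 0.0331, 0.0881]
tool_rot: [-2.386, -0.986, -1.132]
ft_force: [-4.8, 0.3, 8.9]
gripper_width: 0.488
clock: 18.2
tool_pos: [0.6433, 0.0334, 0.0881]
tool_rot: [-2.384, -0.986, -1.135]
ft_force: [-8.0, 0.4, 14.0]
gripper_width: 0.491
t 18.2 grasp [0.645  0.035  0.0862] z [ 0.552  0.543 -0.633] y [ 0.704 -0.71   0.006] F [-8.   0.4 14. ] w 0.491 q [-0.28  0.28  1.7   1.    0.93 -0.04]
```

Contact is again at the floor height (0.0862 = 0.0741 + 0.012). I relax the last step, release and go up.

```bash
python3 -m creep '[{"tx":0.0012,"ty":0,"tz":-0.001,"ax":0,"ay":0,"az":0},{"tx":0,"ty":0,"tz":0,"ax":0,"ay":0,"az":0}]'
python3 -m creep '[{"tx":0,"ty":0,"tz":0,"ax":0,"ay":0,"az":0},{"tx":0,"ty":0,"tz":0,"ax":0,"ay":0,"az":0},{"tx":0,"ty":0,"tz":0,"ax":0,"ay":0,"az":0},{"tx":0,"ty":0,"tz":0,"ax":0,"ay":0,"az":0}]' 0.072; python3 st.py
python3 -m creep '[{"tx":0.012,"ty":0,"tz":-0.0096,"ax":0,"ay":0,"az":0},{"tx":0.031,"ty":0,"tz":-0.0255,"ax":0,"ay":0,"az":0},{"tx":0.031,"ty":0,"tz":-0.0255,"ax":0,"ay":0,"az":0},{"tx":0.031,"ty":0,"tz":-0.0255,"ax":0,"ay":0,"az":0},{"tx":0.012,"ty":0,"tz":-0.0096,"ax":0,"ay":0,"az":0}]'
python3 st.py .44 .1 .26; python3 rot.py 90 0 1;python3 rot.py 0 0 1;python3 rot.py 45 0 1
python3 - <<'E'
from h import *
s=bot.snapshot('side'); cv2.imwrite('pics/s6.png',s)
cv2.imwrite('pics/z6.png',cv2.resize(s[150:290,290:430],(420,420),interpolation=cv2.INTER_CUBIC))
E
```

```text
clock: 18.4
tool_pos: [0.6429, 0.033, 0.0881]
tool_rot: [-2.387, -0.986, -1.132]
ft_force: [-3.4, -0.2, 8.3]
gripper_width: 0.488
clock: 18.8
tool_pos: [0.6419, 0.0328, 0.0854]
tool_rot: [-2.389, -0.985, -1.127]
ft_force: [0.7, -0.7, -0.8]
gripper_width: 0.842
t 18.8 grasp [0.6435 0.0344 0.0835] z [ 0.55   0.54  -0.637] y [ 0.703 -0.711  0.004] F [ 0.7 -0.7 -0.8] w 0.842 q [-0.28  0.28  1.7   1.    0.93 -0.03]
clock: 19.3
tool_pos: [0.6431, 0.0335, 0.2423]
tool_rot: [-2.388, -0.988, -1.137]
ft_force: [-0.3, 0.4, 0.2]
gripper_width: 0.843
t 19.3 grasp [0.6448 0.0352 0.2404] z [ 0.554  0.539 -0.634] y [ 0.703 -0.711  0.01 ] F [-0.3  0.4  0.2] w 0.843 q [-0.28  0.07  1.59  0.85  1.11  0.26]
world d [-0.2048  0.0648  0.0196] tool d [-0.0467 -0.1899 -0.091 ]
rotvec [ 0.358 -0.833 -0.733] rows 8 each [ 0.0448 -0.1041 -0.0916]
rotvec [-0.336 -0.842  0.732] rows 8 each [-0.042  -0.1052  0.0915]
rotvec [ 0.012 -0.884 -0.001] rows 7 each [ 1.700e-03 -1.263e-01 -1.000e-04]
```

View pics/z6.png

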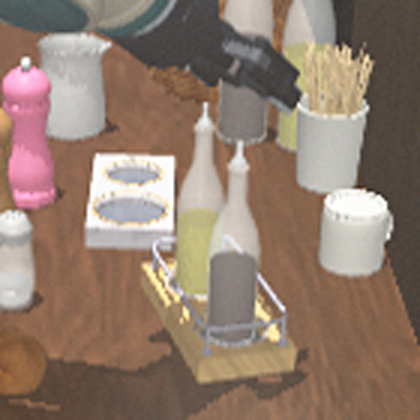

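Both cruets stand upright in their wells, oil left and vinegar right. Next I turn the tool vertical and go above the salt shaker.

```bash
python3 -m creep '[{"tx":0,"ty":0,"tz":0,"ax":-0.042,"ay":-0.1052,"az":0.0915},{"tx":0,"ty":0,"tz":0,"ax":-0.042,"ay":-0.1052,"az":0.0915},{"tx":0,"ty":0,"tz":0,"ax":-0.042,"ay":-0.1052,"az":0.0915},{"tx":0,"ty":0,"tz":0,"ax":-0.042,"ay":-0.1052,"az":0.0915},{"tx":0,"ty":0,"tz":0,"ax":-0.042,"ay":-0.1052,"az":0.0915},{"tx":0,"ty":0,"tz":0,"ax":-0.042,"ay":-0.1052,"az":0.0915},{"tx":0,"ty":0,"tz":0,"ax":-0.042,"ay":-0.1052,"az":0.0915},{"tx":0,"ty":0,"tz":0,"ax":-0.042,"ay":-0.1052,"az":0.0915}]' 0.085
python3 -m creep '[{"tx":-0.0376,"ty":-0.0142,"tz":0,"ax":0,"ay":0,"az":0},{"tx":-0.0376,"ty":-0.0142,"tz":0,"ax":0,"ay":0,"az":0},{"tx":-0.0376,"ty":-0.0142,"tz":0.013,"ax":0,"ay":0,"az":0},{"tx":-0.0376,"ty":-0.0142,"tz":0.013,"ax":0,"ay":0,"az":0},{"tx":-0.0376,"ty":-0.0142,"tz":0.013,"ax":0,"ay":0,"az":0},{"tx":0,"ty":0,"tz":0,"ax":0,"ay":0,"az":0},{"tx":0,"ty":0,"tz":0,"ax":0,"ay":0,"az":0}]'
python3 rot.py 0 0 1;python3 st.py .457 .106 .15
python3 - <<'E'
from h import *
C=cam('wrist'); im=bot.snapshot('wrist'); cv2.imwrite('pics/w7.png',im)
print([tuple(np.round(proj('wrist',(.457,.106,z),C))) for z in (0,.09)],[tuple(np.round(proj('wrist',(.425,.2265,z),C))) for z in (0,.15)])
E
```

```text
clock: 20.15
tool_pos: [0.6416, 0.0341, 0.235]
tool_rot: [3.141, -0.004, -0.021]
ft_force: [1.6, -0.0, 0.3]
gripper_width: 0.991
clock: 20.85
tool_pos: [0.4529, 0.1051, 0.1976]
tool_rot: [-3.14, -0.002, 0.014]
ft_force: [0.5, -0.3, -0.5]
gripper_width: 0.992
rotvec [-0.001  0.009  0.002] rows 1 each [-0.0011  0.0091  0.0016]
t 20.85 grasp [0.4529 0.1051 0.1946] z [-0.009  0.001 -1.   ] y [ 0.002 -1.    -0.001] F [ 0.5 -0.3 -0.5] w 0.992 q [ 0.15 -0.09  1.65  0.    1.59  1.72]
world d [ 0.0041  0.0009 -0.0446] tool d [ 0.0045 -0.0009  0.0446]
[(np.float64(321.0), np.float64(208.0)), (np.float64(321.0), np.float64(238.0))] [(np.float64(193.0), np.float64(242.0)), (np.float64(115.0), np.float64(321.0))]
```

View pics/w7.png

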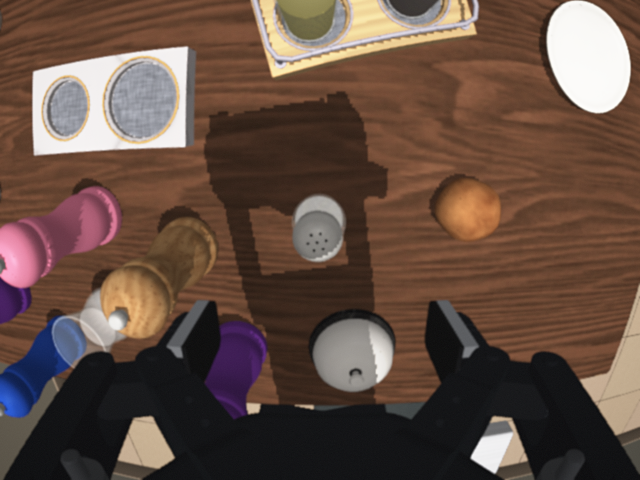

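The salt cap is at (318,238) against (321,238) predicted, and the mill knob at (118,320) against (115,321). I descend onto the salt, grip it and check.

```bash
python3 - <<'E'
from h import *
# wells check in last wrist image is approximate only: project well centres with current pose
C=cam('wrist'); print([tuple(np.round(proj('wrist',p,C))) for p in ((.564,.3445,.012),(.5608,.2605,.012),(.4635,-.025,.015))])
E
python3 -m creep '[{"tx":0.004,"ty":-0.002,"tz":0.03,"ax":0,"ay":0,"az":0},{"tx":0,"ty":0,"tz":0.04,"ax":0,"ay":0,"az":0},{"tx":0,"ty":0,"tz":0.04,"ax":0,"ay":0,"az":0},{"tx":0,"ty":0,"tz":0.03,"ax":0,"ay":0,"az":0},{"tx":0,"ty":0,"tz":0.0085,"ax":0,"ay":0,"az":0},{"tx":0,"ty":0,"tz":0,"ax":0,"ay":0,"az":0}]' && python3 st.py .457 .107 .046
python3 -m creep '[{"tx":0,"ty":0,"tz":0,"ax":0,"ay":0,"az":0},{"tx":0,"ty":0,"tz":0,"ax":0,"ay":0,"az":0},{"tx":0,"ty":0,"tz":0,"ax":0,"ay":0,"az":0},{"tx":0,"ty":0,"tz":0,"ax":0,"ay":0,"az":0},{"tx":0,"ty":0,"tz":0,"ax":0,"ay":0,"az":0},{"tx":0,"ty":0,"tz":0,"ax":0,"ay":0,"az":0}]' 0.02 30
python3 st.py .564 .3445 .15
```

```text
[(np.float64(71.0), np.float64(108.0)), (np.float64(144.0), np.float64(100.0)), (np.float64(470.0), np.float64(207.0))]
clock: 21.5
tool_pos: [0.4571, 0.1067, 0.05]
tool_rot: [-3.141, 0.001, 0.014]
ft_force: [0.2, 0.3, 0.6]
gripper_width: 0.991
t 21.5 grasp [0.457  0.1067 0.047 ] z [-0.009  0.001 -1.   ] y [-0.001 -1.    -0.001] F [0.2 0.3 0.6] w 0.991 q [0.15 0.08 1.79 0.   1.28 1.72]
world d [-0.      0.0003 -0.001 ] tool d [-0.     -0.0003  0.001 ]
clock: 22.1
tool_pos: [0.4578, 0.1072, 0.0524]
tool_rot: [-3.14, -0.0, 0.006]
ft_force: [-0.3, -0.7, 5.9]
gripper_width: 0.457
t 22.1 grasp [0.4578 0.1073 0.0494] z [-0.004  0.002 -1.   ] y [ 0.    -1.    -0.002] F [-0.3 -0.7  5.9] w 0.457 q [0.15 0.08 1.79 0.   1.28 1.72]
world d [0.1062 0.2372 0.1006] tool d [ 0.1058 -0.2374 -0.1005]
```

```bash
python3 -m creep '[{"tx":0,"ty":0,"tz":-0.02,"ax":0,"ay":0,"az":0},{"tx":0,"ty":0,"tz":-0.04,"ax":0,"ay":0,"az":0},{"tx":0,"ty":0,"tz":-0.04,"ax":0,"ay":0,"az":0},{"tx":0.0177,"ty":-0.0397,"tz":0,"ax":0,"ay":0,"az":0},{"tx":0.0177,"ty":-0.0397,"tz":0,"ax":0,"ay":0,"az":0},{"tx":0.0177,"ty":-0.0397,"tz":0,"ax":0,"ay":0,"az":0},{"tx":0.0177,"ty":-0.0397,"tz":0,"ax":0,"ay":0,"az":0},{"tx":0.0177,"ty":-0.0397,"tz":0,"ax":0,"ay":0,"az":0},{"tx":0.0177,"ty":-0.0397,"tz":0,"ax":0,"ay":0,"az":0},{"tx":0,"ty":0,"tz":0,"ax":0,"ay":0,"az":0}]'
python3 st.py .564 .3455 .1; python3 rot.py 0 0 1
```

```text
clock: 23.1
tool_pos: [0.5637, 0.3491, 0.1478]
tool_rot: [-3.14, -0.006, 0.014]
ft_force: [-0.8, -0.4, -2.6]
gripper_width: 0.457
t 23.1 grasp [0.5637 0.3491 0.1448] z [-0.009  0.001 -1.   ] y [ 0.004 -1.    -0.001] F [-0.8 -0.4 -2.6] w 0.457 q [0.5  0.5  1.08 0.01 1.57 2.06]
world d [ 0.0003 -0.0036 -0.0448] tool d [0.0007 0.0037 0.0448]
rotvec [-0.001  0.009  0.004] rows 1 each [-0.0013  0.009   0.0038]
```

```bash
python3 -m creep '[{"tx":0,"ty":0.0036,"tz":0.02,"ax":0,"ay":0.009,"az":0.004},{"tx":0,"ty":0,"tz":0.028,"ax":0,"ay":0,"az":0},{"tx":0,"ty":0,"tz":0,"ax":0,"ay":0,"az":0},{"tx":0,"ty":0,"tz":0,"ax":0,"ay":0,"az":0}]'
python3 st.py .564 .3445 .0614
python3 - <<'E'
from h import *
s=bot.snapshot('side'); t=bot.snapshot('top'); cv2.imwrite('pics/s8.png',s); cv2.imwrite('pics/t8.png',t)
a=cv2.resize(s[150:270,280:400],(480,480),interpolation=cv2.INTER_CUBIC)
b=cv2.resize(t[165:245,180:260],(320,320),interpolation=cv2.INTER_CUBIC)
o=np.zeros((480,800,3),np.uint8); o[:,:480]=a; o[:320,480:]=b; cv2.imwrite('pics/z8.png',o)
g=bot.observe()['tool_pos'][2]-.0524
for z in (.012,g,g+.09): print(z,(4*(np.array(proj('side',(.564,.3445,z)))-[280,150])).round(),(4*(np.array(proj('top',(.564,.3445,z)))-[180,165])+[480,0]).round())
E
```

```text
clock: 23.5
tool_pos: [0.5635, 0.3412, 0.1028]
tool_rot: [-3.141, 0.007, -0.003]
ft_force: [0.2, 0.4, -1.2]
gripper_width: 0.458
t 23.5 grasp [0.5635 0.3412 0.0998] z [ 0.002  0.001 -1.   ] y [-0.004 -1.    -0.001] F [ 0.2  0.4 -1.2] w 0.458 q [0.49 0.51 1.15 0.   1.47 2.06]
world d [ 0.0005  0.0033 -0.0384] tool d [ 0.0004 -0.0033  0.0384]
0.012 [216. 243.] [615. 151.]
0.052283013007198356 [217. 195.] [603. 140.]
0.14228301300719837 [219.  84.] [573. 111.]
```

View pics/z8.png

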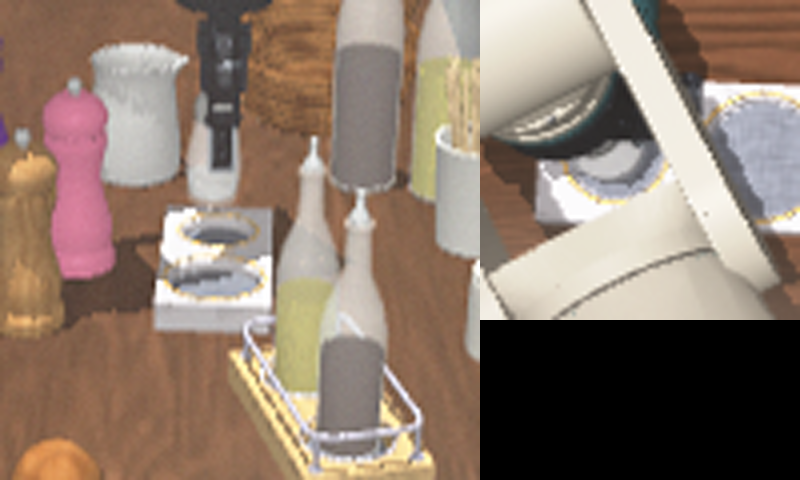

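In the side view the salt's foot is at (213,200) against (217,195) predicted, so it wants about +2 mm in x, and the readings want about +2 mm in y. I correct and lower.

```bash
python3 -m creep '[{"tx":0.002,"ty":-0.0022,"tz":0,"ax":0,"ay":0,"az":0},{"tx":0,"ty":0,"tz":0.015,"ax":0,"ay":0,"az":0},{"tx":0,"ty":0,"tz":0.015,"ax":0,"ay":0,"az":0},{"tx":0,"ty":0,"tz":0.002,"ax":0,"ay":0,"az":0},{"tx":0,"ty":0,"tz":0,"ax":0,"ay":0,"az":0}]'
python3 st.py .564 .3445 .0614
python3 -m creep '[{"tx":0,"ty":0,"tz":0.003,"ax":0,"ay":0,"az":0},{"tx":0,"ty":0,"tz":0,"ax":0,"ay":0,"az":0}]'
python3 -m creep '[{"tx":0,"ty":0,"tz":0.003,"ax":0,"ay":0,"az":0},{"tx":0,"ty":0,"tz":0,"ax":0,"ay":0,"az":0}]'; python3 st.py .564 .3445 .0614
```

```text
clock: 24.1
tool_pos: [0.5649, 0.3434, 0.0684]
tool_rot: [3.141, -0.006, -0.001]
ft_force: [0.4, -0.3, -1.1]
gripper_width: 0.46
t 24.1 grasp [0.5649 0.3434 0.0654] z [-0. -0. -1.] y [-0.004 -1.     0.   ] F [ 0.4 -0.3 -1.1] w 0.46 q [0.49 0.55 1.17 0.   1.42 2.07]
world d [-0.0009  0.0011 -0.004 ] tool d [-0.0009 -0.0011  0.004 ]
clock: 24.3
tool_pos: [0.5658, 0.3438, 0.0673]
tool_rot: [-3.14, 0.006, -0.004]
ft_force: [0.2, 1.0, -0.4]
gripper_width: 0.457
clock: 24.5
tool_pos: [0.566, 0.3439, 0.0647]
tool_rot: [-3.14, 0.006, -0.005]
ft_force: [0.5, 0.9, 0.4]
gripper_width: 0.457
t 24.5 grasp [0.566  0.3439 0.0617] z [ 0.003  0.002 -1.   ] y [-0.004 -1.    -0.002] F [0.5 0.9 0.4] w 0.457 q [0.49 0.56 1.17 0.   1.41 2.07]
world d [-0.002   0.0006 -0.0003] tool d [-0.0021 -0.0006  0.0003]
```

```bash
python3 -m creep '[{"tx":0,"ty":0,"tz":0.002,"ax":0,"ay":0,"az":0},{"tx":0,"ty":0,"tz":0,"ax":0,"ay":0,"az":0},{"tx":0,"ty":0,"tz":0,"ax":0,"ay":0,"az":0}]'; python3 st.py
python3 -m creep '[{"tx":0,"ty":0,"tz":0,"ax":0,"ay":0,"az":0},{"tx":0,"ty":0,"tz":0,"ax":0,"ay":0,"az":0},{"tx":0,"ty":0,"tz":0,"ax":0,"ay":0,"az":0}]' 0.07; python3 st.py
```

```text
clock: 24.8
tool_pos: [0.5664, 0.344, 0.0646]
tool_rot: [-3.139, 0.006, -0.007]
ft_force: [-1.6, -2.1, 8.2]
gripper_width: 0.455
t 24.8 grasp [0.5664 0.344  0.0616] z [ 0.005  0.002 -1.   ] y [-0.004 -1.    -0.002] F [-1.6 -2.1  8.2] w 0.455 q [ 0.49  0.56  1.17 -0.    1.41  2.07]
clock: 25.1
tool_pos: [0.5655, 0.3437, 0.0619]
tool_rot: [-3.141, 0.006, -0.003]
ft_force: [1.0, 0.0, -0.3]
gripper_width: 0.82
t 25.1 grasp [0.5655 0.3437 0.0589] z [ 0.002  0.001 -1.   ] y [-0.004 -1.    -0.001] F [ 1.   0.  -0.3] w 0.82 q [0.49 0.56 1.17 0.   1.41 2.07]
```

The salt reached the well floor (0.0616 against 0.0614 expected) and is released. Up, and on to the brown mill.

```bash
python3 -m creep '[{"tx":0,"ty":0,"tz":-0.02,"ax":0,"ay":0,"az":0},{"tx":0,"ty":0,"tz":-0.045,"ax":0,"ay":0,"az":0},{"tx":0,"ty":0,"tz":-0.05,"ax":0,"ay":0,"az":0},{"tx":0,"ty":0,"tz":-0.045,"ax":0,"ay":0,"az":0},{"tx":-0.028,"ty":0.0234,"tz":0,"ax":0,"ay":0,"az":0},{"tx":-0.028,"ty":0.0234,"tz":0,"ax":0,"ay":0,"az":0},{"tx":-0.028,"ty":0.0234,"tz":0,"ax":0,"ay":0,"az":0},{"tx":-0.028,"ty":0.0234,"tz":0,"ax":0,"ay":0,"az":0},{"tx":-0.028,"ty":0.0234,"tz":0,"ax":0,"ay":0,"az":0},{"tx":0,"ty":0,"tz":0,"ax":0,"ay":0,"az":0}]' 0.085
python3 st.py .425 .2267 .124;python3 - <<'E'
from h import *
C=cam('wrist'); im=bot.snapshot('wrist')
t=bot.snapshot('top'); s=bot.snapshot('side'); cv2.imwrite('pics/t9.png',t); cv2.imwrite('pics/s9.png',s)
o=np.zeros((480,800,3),np.uint8); o[:,:480]=im[120:,80:560][:360].repeat(1,0) if False else cv2.resize(im,(480,360)) if False else o[:,:480]
o[:360,:480]=cv2.resize(im,(480,360)); o[:320,480:]=cv2.resize(s[150:270,280:400],(320,320)); cv2.imwrite('pics/z9.png',o)
print([tuple(np.round(.75*np.array(proj('wrist',(.425,.2267,z),C)))) for z in (0,.15)])
E
```

```text
clock: 26.1
tool_pos: [0.4223, 0.2253, 0.2212]
tool_rot: [-3.141, 0.008, -0.001]
ft_force: [-0.6, 0.3, 0.9]
gripper_width: 0.996
t 26.1 grasp [0.4223 0.2253 0.2182] z [ 0.001  0.    -1.   ] y [-0.005 -1.    -0.   ] F [-0.6  0.3  0.9] w 0.996 q [ 0.41 -0.07  1.58  0.    1.62  1.99]
world d [ 0.0027  0.0014 -0.0942] tool d [ 0.0026 -0.0014  0.0942]
[(np.float64(240.0), np.float64(154.0)), (np.float64(240.0), np.float64(196.0))]
```

View pics/z9.png

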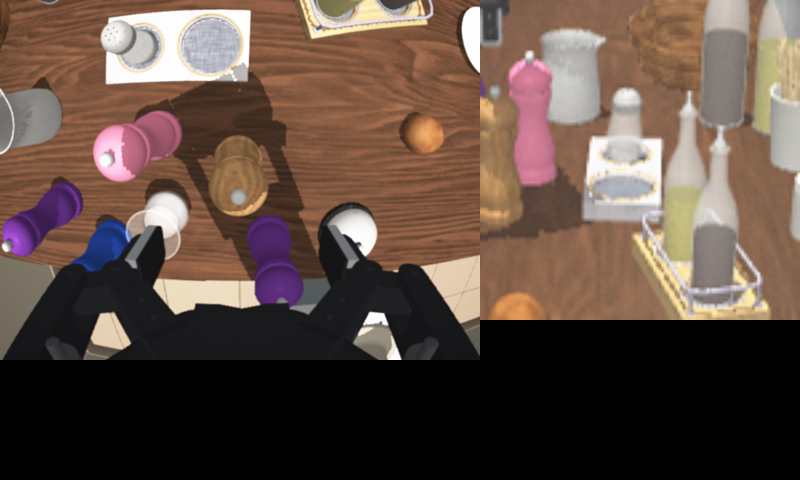

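The salt stands in its well, and the mill knob at (238,197) matches the predicted (240,196). I descend and grip the head.

```bash
python3 -m creep '[{"tx":0.0026,"ty":-0.0022,"tz":0.025,"ax":0,"ay":0,"az":0},{"tx":0,"ty":0,"tz":0.035,"ax":0,"ay":0,"az":0},{"tx":0,"ty":0,"tz":0.025,"ax":0,"ay":0,"az":0},{"tx":0,"ty":0,"tz":0.009,"ax":0,"ay":0,"az":0},{"tx":0,"ty":0,"tz":0,"ax":0,"ay":0,"az":0}]' && python3 st.py .425 .2267 .124
python3 -m creep '[{"tx":0,"ty":0,"tz":0,"ax":0,"ay":0,"az":0},{"tx":0,"ty":0,"tz":0,"ax":0,"ay":0,"az":0},{"tx":0,"ty":0,"tz":0,"ax":0,"ay":0,"az":0},{"tx":0,"ty":0,"tz":0,"ax":0,"ay":0,"az":0},{"tx":0,"ty":0,"tz":0,"ax":0,"ay":0,"az":0}]' 0.025 35
python3 st.py .5608 .2605 .22
```

```text
clock: 26.75
tool_pos: [0.4277, 0.2296, 0.1267]
tool_rot: [-3.141, 0.006, 0.0]
ft_force: [-0.1, 0.5, -0.1]
gripper_width: 0.996
t 26.75 grasp [0.4277 0.2296 0.1237] z [-0.  0. -1.] y [-0.004 -1.    -0.   ] F [-0.1  0.5 -0.1] w 0.996 q [0.42 0.02 1.69 0.   1.43 1.99]
world d [-0.0027 -0.0029  0.0003] tool d [-0.0027  0.003  -0.0003]
clock: 27.25
tool_pos: [0.4286, 0.2297, 0.1297]
tool_rot: [-3.139, 0.007, -0.009]
ft_force: [0.2, -0.8, 6.3]
gripper_width: 0.545
t 27.25 grasp [0.4287 0.2297 0.1267] z [ 0.006  0.002 -1.   ] y [-0.004 -1.    -0.002] F [ 0.2 -0.8  6.3] w 0.545 q [ 0.42  0.02  1.69 -0.    1.43  1.99]
world d [0.1321 0.0308 0.0933] tool d [ 0.1325 -0.0316 -0.0925]
```

```bash
python3 -m creep '[{"tx":0,"ty":0,"tz":-0.02,"ax":0,"ay":0,"az":0},{"tx":0,"ty":0,"tz":-0.03,"ax":0,"ay":0,"az":0},{"tx":0,"ty":0,"tz":-0.02,"ax":0,"ay":0,"az":0},{"tx":0.033,"ty":-0.0075,"tz":0,"ax":0,"ay":0,"az":0},{"tx":0.033,"ty":-0.0075,"tz":0,"ax":0,"ay":0,"az":0},{"tx":0.033,"ty":-0.0075,"tz":0,"ax":0,"ay":0,"az":0},{"tx":0.033,"ty":-0.0075,"tz":0,"ax":0,"ay":0,"az":0},{"tx":0,"ty":0,"tz":0.015,"ax":0,"ay":0,"az":0},{"tx":0,"ty":0,"tz":0,"ax":0,"ay":0,"az":0},{"tx":0,"ty":0,"tz":0,"ax":0,"ay":0,"az":0}]'
python3 st.py .5608 .2605 .139
python3 - <<'E'
from h import *
s=bot.snapshot('side'); t=bot.snapshot('top'); cv2.imwrite('pics/s10.png',s); cv2.imwrite('pics/t10.png',t)
a=cv2.resize(s[150:270,280:400],(480,480),interpolation=cv2.INTER_CUBIC)
b=cv2.resize(t[165:245,210:290],(320,320),interpolation=cv2.INTER_CUBIC)
o=np.zeros((480,800,3),np.uint8); o[:,:480]=a; o[:320,480:]=b; cv2.imwrite('pics/z10.png',o)
g=bot.observe()['tool_pos'][2]-.1297
for z in (.012,.022,g,g+.125): print(z,(4*(np.array(proj('side',(.5608,.2605,z)))-[280,150])).round(),(4*(np.array(proj('top',(.5608,.2605,z)))-[210,165])+[480,0]).round())
E
```

```text
clock: 28.25
tool_pos: [0.5587, 0.2587, 0.1826]
tool_rot: [-3.141, 0.006, -0.001]
ft_force: [0.1, 1.1, -1.6]
gripper_width: 0.546
t 28.25 grasp [0.5587 0.2587 0.1796] z [ 0.     0.001 -1.   ] y [-0.004 -1.    -0.001] F [ 0.1  1.1 -1.6] w 0.546 q [0.37 0.34 1.22 0.   1.59 1.95]
world d [ 0.0021  0.0018 -0.0406] tool d [ 0.002  -0.0018  0.0406]
0.012 [213. 290.] [640. 157.]
0.022 [213. 278.] [638. 154.]
0.05445397632752849 [214. 238.] [632. 145.]
0.1794539763275285 [217.  76.] [605. 106.]
```

View pics/z10.png

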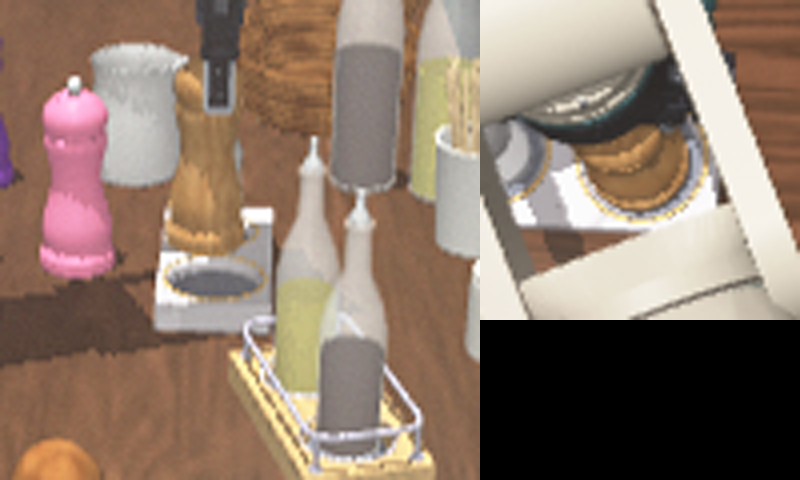

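The mill's foot looks about 7 mm short of the well axis in x (side foot 167–240, centre 203, against 214 predicted). I measure that numerically.

Run:
```python
from h import *
s=cv2.imread('pics/s10.png'); h=cv2.cvtColor(s,cv2.COLOR_BGR2HSV)
m=((h[:,:,0]>8)&(h[:,:,0]<22)&(h[:,:,1]>90)&(h[:,:,2]>110)).astype(np.uint8)
for r in (170,176,182,188,194,200,204,207,209,211,213):
    c=np.flatnonzero(m[r,310:350])+310; print(r,c.min() if len(c) else None,c.max() if len(c) else None,'mid',c.mean().round(1) if len(c) else None)
g=bot.observe()['tool_pos'][2]-.1297
for z in (g+.006,g+.03,g+.07,g+.12): print('exp axis',np.round(proj('side',(.5587,.2587,z)),1), 'edges',np.round(proj('side',(.5587-.029,.2587,z)),1)[0],np.round(proj('side',(.5587+.029,.2587,z)),1)[0])
t=cv2.imread('pics/t10.png'); h=cv2.cvtColor(t,cv2.COLOR_BGR2HSV)
m=((h[:,:,0]>8)&(h[:,:,0]<22)&(h[:,:,1]>90)&(h[:,:,2]>90)).astype(np.uint8)
for r in range(198,222,2):
    c=np.flatnonzero(m[r,230:268])+230; print('top',r,c.min() if len(c) else None,c.max() if len(c) else None)
c0=np.array(proj('top',(.5587,.2587,g+.004))); print('exp foot',c0.round(1),'bottom',np.round(proj('top',(.5587-.029,.2587,g+.004)),1),'right',np.round(proj('top',(.5587,.2587-.029,g+.004)),1))
```

```text
170 324 349 mid 337.4
176 324 349 mid 337.4
182 325 349 mid 337.0
188 325 349 mid 336.7
194 324 349 mid 336.2
200 310 349 mid 329.5
204 310 349 mid 325.6
207 310 349 mid 327.3
209 310 349 mid 326.1
211 310 349 mid 325.8
213 310 336 mid 322.8
exp axis [332.8 207.9] edges 322.8 342.7
exp axis [332.9 200.4] edges 322.9 343.0
exp axis [333.2 187.5] edges 323.0 343.4
exp axis [333.5 170.9] edges 323.2 343.9
top 198 246 265
top 200 243 266
top 202 234 266
top 204 234 266
top 206 237 266
top 208 237 261
top 210 238 260
top 212 239 258
top 214 241 257
top 216 244 253
top 218 None None
top 220 None None
exp foot [248.6 202. ] bottom [248.4 214.8] right [261.6 202.1]
```

Both views put the foot at x ≈ 0.5535, so I shift +7.5 mm in x and +1.8 mm in y, then lower.

```bash
python3 -m creep '[{"tx":0.0075,"ty":-0.0018,"tz":0,"ax":0,"ay":0,"az":0},{"tx":0,"ty":0,"tz":0.012,"ax":0,"ay":0,"az":0},{"tx":0,"ty":0,"tz":0.012,"ax":0,"ay":0,"az":0},{"tx":0,"ty":0,"tz":0.008,"ax":0,"ay":0,"az":0},{"tx":0,"ty":0,"tz":0,"ax":0,"ay":0,"az":0}]'
python3 -m creep '[{"tx":0,"ty":0,"tz":0.003,"ax":0,"ay":0,"az":0},{"tx":0,"ty":0,"tz":0,"ax":0,"ay":0,"az":0}]'
python3 -m creep '[{"tx":0,"ty":0,"tz":0.003,"ax":0,"ay":0,"az":0},{"tx":0,"ty":0,"tz":0,"ax":0,"ay":0,"az":0}]'; python3 st.py .5663 .2605 .1387
```

```text
clock: 28.85
tool_pos: [0.5662, 0.2603, 0.1484]
tool_rot: [3.141, -0.006, -0.003]
ft_force: [-0.2, 0.2, -2.0]
gripper_width: 0.544
clock: 29.05
tool_pos: [0.5673, 0.2607, 0.1481]
tool_rot: [-3.14, 0.006, -0.004]
ft_force: [0.8, -0.4, -1.2]
gripper_width: 0.54
clock: 29.25
tool_pos: [0.5672, 0.2607, 0.145]
tool_rot: [-3.14, 0.006, -0.003]
ft_force: [0.1, 0.4, -1.6]
gripper_width: 0.542
t 29.25 grasp [0.5673 0.2607 0.142 ] z [ 0.002  0.001 -1.   ] y [-0.004 -1.    -0.001] F [ 0.1  0.4 -1.6] w 0.542 q [0.37 0.38 1.24 0.   1.52 1.95]
world d [-0.001  -0.0002 -0.0033] tool d [-0.001   0.0002  0.0033]
```

```bash
python3 -m creep '[{"tx":0,"ty":0,"tz":0.0025,"ax":0,"ay":0,"az":0},{"tx":0,"ty":0,"tz":0,"ax":0,"ay":0,"az":0}]'
python3 -m creep '[{"tx":0,"ty":0,"tz":0.0025,"ax":0,"ay":0,"az":0},{"tx":0,"ty":0,"tz":0,"ax":0,"ay":0,"az":0},{"tx":0,"ty":0,"tz":0,"ax":0,"ay":0,"az":0}]'; python3 st.py .5663 .2605 .1387
```

```text
clock: 29.45
tool_pos: [0.5672, 0.2606, 0.1423]
tool_rot: [-3.14, 0.006, -0.003]
ft_force: [-0.7, -0.5, -2.2]
gripper_width: 0.545
clock: 29.75
tool_pos: [0.568, 0.2607, 0.1418]
tool_rot: [-3.14, 0.007, -0.008]
ft_force: [0.3, -1.3, 6.8]
gripper_width: 0.542
t 29.75 grasp [0.568  0.2607 0.1388] z [ 0.005  0.002 -1.   ] y [-0.004 -1.    -0.002] F [ 0.3 -1.3  6.8] w 0.542 q [ 0.37  0.39  1.24 -0.    1.51  1.95]
world d [-0.0017 -0.0002 -0.0001] tool d [-0.0017  0.0002  0.0001]
```

The mill reached the floor (0.1388 against 0.1387 expected). I release, go up, then on to the bun.

```bash
python3 -m creep '[{"tx":0,"ty":0,"tz":0,"ax":0,"ay":0,"az":0},{"tx":0,"ty":0,"tz":0,"ax":0,"ay":0,"az":0},{"tx":0,"ty":0,"tz":0,"ax":0,"ay":0,"az":0}]' 0.08; python3 st.py
python3 -m creep '[{"tx":0,"ty":0,"tz":-0.02,"ax":0,"ay":0,"az":0},{"tx":0,"ty":0,"tz":-0.04,"ax":0,"ay":0,"az":0},{"tx":0,"ty":0,"tz":-0.02,"ax":0,"ay":0,"az":0},{"tx":-0.0149,"ty":0.0409,"tz":0,"ax":0,"ay":0,"az":0},{"tx":-0.0149,"ty":0.0409,"tz":0,"ax":0,"ay":0,"az":0},{"tx":-0.0149,"ty":0.0409,"tz":0,"ax":0,"ay":0,"az":0},{"tx":-0.0149,"ty":0.0409,"tz":0,"ax":0,"ay":0,"az":0},{"tx":-0.0149,"ty":0.0409,"tz":0,"ax":0,"ay":0,"az":0},{"tx":-0.0149,"ty":0.0409,"tz":0.02,"ax":0,"ay":0,"az":0},{"tx":-0.0149,"ty":0.0409,"tz":0.03,"ax":0,"ay":0,"az":0}]' 0.085
python3 -m creep '[{"tx":0,"ty":0,"tz":0,"ax":0,"ay":0,"az":0},{"tx":0,"ty":0,"tz":0,"ax":0,"ay":0,"az":0}]'; python3 st.py .4635 -.0255 .026; python3 rot.py 0 0 1
python3 - <<'E'
from h import *
C=cam('wrist'); im=bot.snapshot('wrist'); cv2.imwrite('pics/w11.png',im); h=cv2.cvtColor(im,cv2.COLOR_BGR2HSV)
m=((h[:,:,0]<18)&(h[:,:,1]>140)&(h[:,:,2]>130)).astype(np.uint8)*255; m[300:]=0
for c in cv2.findContours(cv2.morphologyEx(m,cv2.MORPH_OPEN,np.ones((5,5))),0,2)[0]:
    if cv2.contourArea(c)>600:
        x,y,w,hh=cv2.boundingRect(c); e=cv2.fitEllipse(c); print(x,y,w,hh,e,onz('wrist',*e[0],.015,C).round(4))
print('pred',np.round(proj('wrist',(.4635,-.0255,.015),C)))
E
```

```text
clock: 30.05
tool_pos: [0.5672, 0.2607, 0.1398]
tool_rot: [-3.14, 0.006, -0.003]
ft_force: [-0.3, 0.7, 0.5]
gripper_width: 0.936
t 30.05 grasp [0.5672 0.2607 0.1368] z [ 0.002  0.001 -1.   ] y [-0.004 -1.    -0.001] F [-0.3  0.7  0.5] w 0.936 q [0.37 0.39 1.24 0.   1.51 1.95]
clock: 31.05
tool_pos: [0.4626, -0.0246, 0.1722]
tool_rot: [-3.141, 0.006, -0.01]
ft_force: [0.9, -1.1, -0.1]
gripper_width: 0.996
clock: 31.25
tool_pos: [0.4623, -0.0234, 0.1709]
tool_rot: [-3.14, 0.009, -0.002]
ft_force: [0.4, 0.4, -0.0]
gripper_width: 0.993
t 31.25 grasp [ 0.4623 -0.0234  0.1679] z [ 0.002  0.002 -1.   ] y [-0.006 -1.    -0.002] F [ 0.4  0.4 -0. ] w 0.993 q [-0.13 -0.08  1.7   0.    1.52  1.45]
world d [ 0.0012 -0.0021 -0.1419] tool d [0.001  0.0023 0.1419]
rotvec [-0.002 -0.002 -0.006] rows 1 each [-0.0018 -0.0016 -0.006 ]
pred [325. 225.]
```

Run:
```python
from h import *
C=cam('wrist'); im=cv2.imread('pics/w11.png'); h=cv2.cvtColor(im,cv2.COLOR_BGR2HSV); print(h[225,325],h[210,345],h[190,325],h[225,420])
d=h[225,325].astype(int); m=((abs(h[:,:,0].astype(int)-d[0])<6)&(h[:,:,1]>d[1]-60)&(h[:,:,2]>85)).astype(np.uint8)*255
n,l,st,ce=cv2.connectedComponentsWithStats(cv2.morphologyEx(m,cv2.MORPH_OPEN,np.ones((5,5))))
k=l[225,325]; print(st[k],ce[k].round(1)); x,y,w,hh=st[k][:4]; print(onz('wrist',x+w/2,y+hh/2,.015,C).round(4))
for p in ((x,y+hh/2),(x+w,y+hh/2),(x+w/2,y),(x+w/2,y+hh)): print(onz('wrist',*p,.015,C).round(4))
```

```text
[ 12 164 115] [ 12 158 108] [ 11 129  69] [ 11 129 109]
[     0      0    609    418 148269] [319.4 198.1]
[ 0.4773 -0.0092  0.015 ]
[0.4871 0.3098 0.015 ]
[ 0.4818 -0.297   0.015 ]
[ 0.6388 -0.0104  0.015 ]
[ 0.2654 -0.0038  0.015 ]
```

The shade spoils the mask here, but the earlier fisheye check agreed to 3 px ((467,208) against (470,207)). The jaws have about 12 mm to spare on each side, so I descend and grip gently.

```bash
python3 -m creep '[{"tx":0.001,"ty":0.0015,"tz":0.035,"ax":0,"ay":0,"az":0},{"tx":0,"ty":0,"tz":0.045,"ax":0,"ay":0,"az":0},{"tx":0,"ty":0,"tz":0.035,"ax":0,"ay":0,"az":0},{"tx":0,"ty":0,"tz":0.02,"ax":0,"ay":0,"az":0},{"tx":0,"ty":0,"tz":0.006,"ax":0,"ay":0,"az":0},{"tx":0,"ty":0,"tz":0,"ax":0,"ay":0,"az":0}]' && python3 st.py .4635 -.0255 .026
python3 -m creep '[{"tx":0,"ty":0,"tz":0,"ax":0,"ay":0,"az":0},{"tx":0,"ty":0,"tz":0,"ax":0,"ay":0,"az":0},{"tx":0,"ty":0,"tz":0,"ax":0,"ay":0,"az":0},{"tx":0,"ty":0,"tz":0,"ax":0,"ay":0,"az":0},{"tx":0,"ty":0,"tz":0,"ax":0,"ay":0,"az":0}]' 0.035 22
python3 st.py .6213 -.1575 .08
```

```text
clock: 31.9
tool_pos: [0.4646, -0.0235, 0.0306]
tool_rot: [-3.14, 0.004, -0.004]
ft_force: [0.7, -0.6, -0.1]
gripper_width: 0.996
t 31.9 grasp [ 0.4646 -0.0235  0.0276] z [ 0.003  0.001 -1.   ] y [-0.003 -1.    -0.001] F [ 0.7 -0.6 -0.1] w 0.996 q [-0.13  0.09  1.83  0.    1.22  1.44]
world d [-0.0011 -0.002  -0.0016] tool d [-0.0011  0.002   0.0016]
clock: 32.4
tool_pos: [0.4652, -0.0245, 0.0323]
tool_rot: [-3.141, 0.006, -0.009]
ft_force: [-0.9, -0.2, 5.5]
gripper_width: 0.666
t 32.4 grasp [ 0.4652 -0.0245  0.0293] z [ 0.006  0.001 -1.   ] y [-0.004 -1.    -0.001] F [-0.9 -0.2  5.5] w 0.666 q [-0.13  0.09  1.82  0.    1.22  1.44]
world d [ 0.1561 -0.133   0.0507] tool d [ 0.1569  0.1323 -0.0499]
```

```bash
python3 -m creep '[{"tx":0,"ty":0,"tz":-0.02,"ax":0,"ay":0,"az":0},{"tx":0,"ty":0,"tz":-0.03,"ax":0,"ay":0,"az":0},{"tx":0,"ty":0,"tz":-0.01,"ax":0,"ay":0,"az":0},{"tx":0.0315,"ty":0.0266,"tz":0,"ax":0,"ay":0,"az":0},{"tx":0.0315,"ty":0.0266,"tz":0,"ax":0,"ay":0,"az":0},{"tx":0.0315,"ty":0.0266,"tz":0,"ax":0,"ay":0,"az":0},{"tx":0.0315,"ty":0.0266,"tz":0,"ax":0,"ay":0,"az":0},{"tx":0.0315,"ty":0.0266,"tz":0,"ax":0,"ay":0,"az":0},{"tx":0,"ty":0,"tz":0.02,"ax":0,"ay":0,"az":0},{"tx":0,"ty":0,"tz":0,"ax":0,"ay":0,"az":0}]'
python3 -m creep '[{"tx":0,"ty":0,"tz":0,"ax":0,"ay":0,"az":0}]'; python3 st.py .6228 -.1575 .0373
python3 - <<'E'
from h import *
s=bot.snapshot('side'); t=bot.snapshot('top'); w=bot.snapshot('wrist')
o=np.zeros((600,800,3),np.uint8); o[:400,:400]=cv2.resize(s[255:355,310:410],(400,400),interpolation=cv2.INTER_CUBIC); o[:400,400:]=cv2.resize(t[130:230,380:480],(400,400),interpolation=cv2.INTER_CUBIC)
o[400:,:267]=cv2.resize(w,(267,200)); o[400:,280:480]=cv2.resize(s[150:260,280:390],(200,200)); o[400:,490:690]=cv2.resize(t[160:240,190:270],(200,200)); cv2.imwrite('pics/z12.png',o)
g=bot.observe()['tool_pos'][2]-.0323
for z in (.008,g,g+.02): print(z,(4*(np.array(proj('side',(.6213,-.1575,z)))-[310,255])).round(),(4*(np.array(proj('top',(.6213,-.1575,z)))-[380,130])+[400,0]).round())
E
```

```text
clock: 33.4
tool_pos: [0.6195, -0.1582, 0.0665]
tool_rot: [-3.139, 0.008, 0.005]
ft_force: [-0.5, 0.4, -1.1]
gripper_width: 0.662
clock: 33.5
tool_pos: [0.6201, -0.1576, 0.0696]
tool_rot: [-3.14, 0.006, -0.001]
ft_force: [-0.0, 0.3, -0.2]
gripper_width: 0.661
t 33.5 grasp [ 0.6201 -0.1576  0.0666] z [ 0.     0.002 -1.   ] y [-0.004 -1.    -0.002] F [-0.   0.3 -0.2] w 0.661 q [-0.31  0.5   1.25  0.    1.4   1.27]
world d [ 0.0027  0.0001 -0.0293] tool d [ 0.0027 -0.      0.0293]
0.008 [208. 212.] [596. 200.]
0.039396921531200356 [210. 165.] [607. 189.]
0.05939692153120035 [212. 134.] [615. 182.]
```

View pics/z12.png

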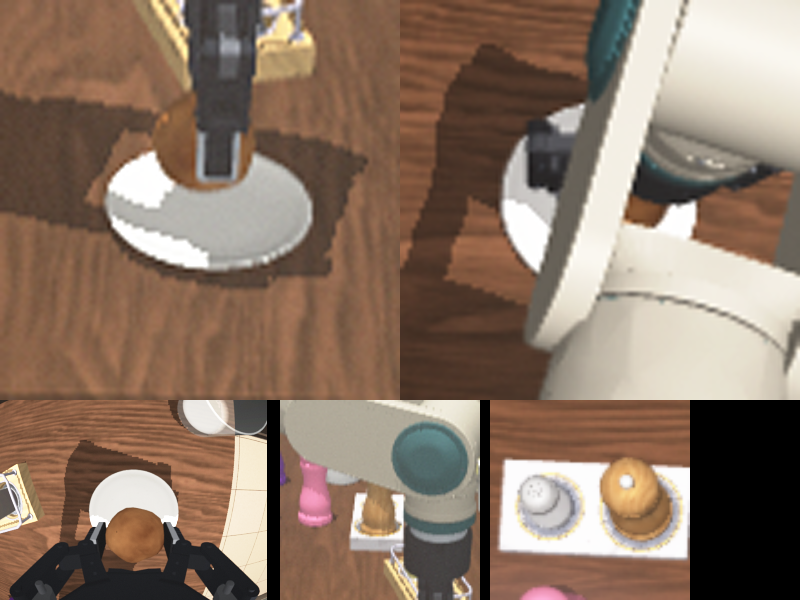

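The bun's midpoint is at side column 204 against 212 for the plate axis, so it needs about +4 mm in x. The top crop shows the salt and mill standing in their wells. I correct and lower onto the plate.

```bash
python3 -m creep '[{"tx":0.004,"ty":0,"tz":0.01,"ax":0,"ay":0,"az":0},{"tx":0,"ty":0,"tz":0.012,"ax":0,"ay":0,"az":0},{"tx":0,"ty":0,"tz":0,"ax":0,"ay":0,"az":0},{"tx":0,"ty":0,"tz":0,"ax":0,"ay":0,"az":0}]'
python3 -m creep '[{"tx":0,"ty":0,"tz":0.003,"ax":0,"ay":0,"az":0},{"tx":0,"ty":0,"tz":0,"ax":0,"ay":0,"az":0}]'
python3 -m creep '[{"tx":0,"ty":0,"tz":0.003,"ax":0,"ay":0,"az":0},{"tx":0,"ty":0,"tz":0,"ax":0,"ay":0,"az":0}]'; python3 st.py .625 -.1575 .0373
```

```text
clock: 34.05
tool_pos: [0.6243, -0.1578, 0.0474]
tool_rot: [-3.14, 0.006, -0.001]
ft_force: [0.1, 0.2, -0.4]
gripper_width: 0.664
clock: 34.25
tool_pos: [0.6248, -0.1581, 0.0453]
tool_rot: [-3.14, 0.007, -0.004]
ft_force: [-1.0, 0.5, -0.3]
gripper_width: 0.668
clock: 34.45
tool_pos: [0.6246, -0.158, 0.042]
tool_rot: [-3.14, 0.007, -0.003]
ft_force: [-0.6, 0.4, -0.8]
gripper_width: 0.666
t 34.45 grasp [ 0.6246 -0.158   0.039 ] z [ 0.002  0.001 -1.   ] y [-0.004 -1.    -0.001] F [-0.6  0.4 -0.8] w 0.666 q [-0.31  0.54  1.25  0.    1.36  1.27]
world d [ 0.0004  0.0005 -0.0017] tool d [ 0.0004 -0.0005  0.0017]
```

```bash
python3 -m creep '[{"tx":0,"ty":0,"tz":0.002,"ax":0,"ay":0,"az":0},{"tx":0,"ty":0,"tz":0,"ax":0,"ay":0,"az":0}]'
python3 -m creep '[{"tx":0,"ty":0,"tz":0.0015,"ax":0,"ay":0,"az":0},{"tx":0,"ty":0,"tz":0,"ax":0,"ay":0,"az":0},{"tx":0,"ty":0,"tz":0,"ax":0,"ay":0,"az":0}]'; python3 st.py .625 -.1575 .0373
```

```text
clock: 34.65
tool_pos: [0.6249, -0.158, 0.0404]
tool_rot: [-3.14, 0.006, -0.004]
ft_force: [0.4, 0.1, -0.7]
gripper_width: 0.668
clock: 34.95
tool_pos: [0.6251, -0.1581, 0.0402]
tool_rot: [-3.141, 0.006, -0.005]
ft_force: [-3.1, 1.3, 6.4]
gripper_width: 0.665
t 34.95 grasp [ 0.6251 -0.1581  0.0372] z [ 0.003  0.001 -1.   ] y [-0.004 -1.    -0.001] F [-3.1  1.3  6.4] w 0.665 q [-0.31  0.54  1.25  0.    1.35  1.27]
world d [-0.0001  0.0006  0.0001] tool d [-0.0001 -0.0006 -0.0001]
```

Contact is at the plate's height (0.0372 against 0.0373 expected). I release, go up and clear, and take a last look.

```bash
python3 -m creep '[{"tx":0,"ty":0,"tz":0,"ax":0,"ay":0,"az":0},{"tx":0,"ty":0,"tz":0,"ax":0,"ay":0,"az":0},{"tx":0,"ty":0,"tz":0,"ax":0,"ay":0,"az":0}]' 0.075
python3 -m creep '[{"tx":0,"ty":0,"tz":-0.02,"ax":0,"ay":0,"az":0},{"tx":0,"ty":0,"tz":-0.04,"ax":0,"ay":0,"az":0},{"tx":0,"ty":0,"tz":-0.045,"ax":0,"ay":0,"az":0},{"tx":0,"ty":0,"tz":-0.045,"ax":0,"ay":0,"az":0},{"tx":-0.03,"ty":0.03,"tz":-0.02,"ax":0,"ay":0,"az":0},{"tx":-0.035,"ty":0.03,"tz":-0.02,"ax":0,"ay":0,"az":0},{"tx":-0.035,"ty":0.03,"tz":0,"ax":0,"ay":0,"az":0},{"tx":-0.035,"ty":0.03,"tz":0,"ax":0,"ay":0,"az":0},{"tx":-0.035,"ty":0.03,"tz":0,"ax":0,"ay":0,"az":0},{"tx":0,"ty":0,"tz":0,"ax":0,"ay":0,"az":0}]'
python3 - <<'E'
from h import *
s=bot.snapshot('side'); t=bot.snapshot('top'); cv2.imwrite('pics/sF.png',s); cv2.imwrite('pics/tF.png',t)
o=np.zeros((600,800,3),np.uint8)
o[:300]=cv2.resize(t[140:260,160:480],(800,300),interpolation=cv2.INTER_CUBIC)
o[300:,:480]=cv2.resize(s[150:345,228:540],(480,300),interpolation=cv2.INTER_CUBIC); o[300:,490:790]=cv2.resize(t[225:345,120:240],(300,300)); cv2.imwrite('pics/zF.png',o)
for n,p,z in (('oil',(.6221,.1119),.191),('vin',(.6445,.0305),.191),('salt',(.564,.3445),.102),('mill',(.5608,.2605),.162),('plate',(.6213,-.1575),.03)): print(n,((np.array(proj('top',(*p,z)))-[160,140])*2.5).round(),((np.array(proj('side',(*p,z)))-[228,150])*480/312+[0,300]).round())
print('glass side',((np.array(proj('side',(.357,.32,.088)))-[228,150])*480/312+[0,300]).round())
E
python3 st.py
```

```text
clock: 35.25
tool_pos: [0.6247, -0.158, 0.0386]
tool_rot: [-3.14, 0.006, -0.003]
ft_force: [-0.0, -0.3, 0.4]
gripper_width: 0.875
clock: 36.25
tool_pos: [0.4506, -0.3105, 0.2284]
tool_rot: [-3.141, 0.015, -0.002]
ft_force: [0.8, 1.0, 0.9]
gripper_width: 0.883
oil [387.  52.] [202. 354.]
vin [488.  26.] [219. 374.]
salt [117. 140.] [164. 352.]
mill [206. 132.] [163. 338.]
plate [677.  95.] [207. 530.]
glass side [ 58. 362.]
t 36.35 grasp [ 0.4535 -0.3079  0.2253] z [ 0.003  0.001 -1.   ] y [-0.006 -1.    -0.001] F [ 0.3 -0.2 -0.5] w 0.877 q [-0.67  0.12  1.37  0.    1.64  0.91]
```

View pics/zF.png

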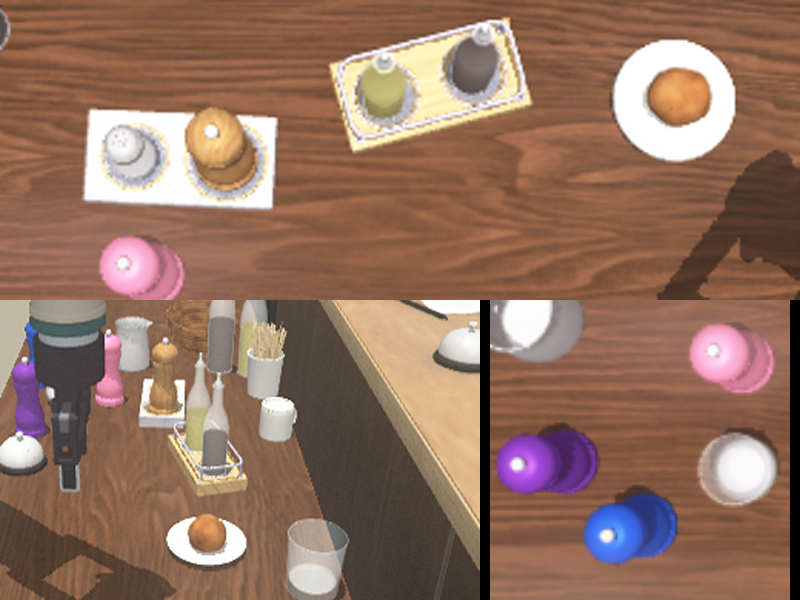

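Everything stands upright. The tips match the predicted pixels within about 3 mm, the bun is within about 2 mm of the plate's centre, and the glass is unmoved at (219,292). I hand in.

```bash
python3 -c "
from cell import bot
print(bot.hand_in())"
```

```text
the job is handed in; nothing more can be done
None
```

The job is done and handed in at about 36 s on the robot's clock, well inside the 112 s allowed. I placed everything in the order you asked: oil left and vinegar right in the pale stand, salt left and pepper mill right in the marble stand, then the bun on the plate.

- **Seating:** each piece was lowered until it touched at the height expected for its well floor or the plate, within about 1 mm, before I let go. The highest wrist force I read was about 16 N.
- **Last pictures:** everything is upright in the right place and the bun is within about 2 mm of the plate's middle. The water glass and the look-alikes near it are where they were at the start, and the gripper is clear of everything.
- **Corrections on the way:**
    - The first tilted approach to the oil ran into a joint limit, so I came in from another side.
    - The oil, mill and bun each hung 4–7 mm off-centre in the grip, and the vinegar and salt 2–3 mm. I corrected each one before lowering it.
    - A colour check on the bun failed in shadow, so I used the earlier measurements, and the final picture agreed with them.

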